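# Press the sockets into the tree feet and tray them up

### The arm

A 6-joint arm with a two-finger parallel gripper is mounted at the origin on the work surface. World frame = base frame: x ahead of the robot, y to its left, z up, the work surface at z = 0. Lengths are in mm, angles in degrees, forces in N, time in s.
With the tool pointing down it reaches from about 300 to 850 mm from the base axis. Payload 4.2 kg.
Tool frame: the origin (TCP) lies at the very end of the fingers, on their centre line; the grasp point (between the pads) lies 19 mm behind it; z points along the fingers, y is the direction in which the jaws open and shut (so a half turn about z gives the same grasp; the last joint's range is limited). The gripper opens to 91 mm and grips with 3 to 60 N. Pads are 32 mm wide; open, the fingers measure 118 mm over their backs; the gripper's body (76 mm by 178 mm) begins 60 mm behind the grasp point.
Start: joints at [66.177, 18.312, 89.639, -0, 72.044, -1.146], TCP at [221.693, 530.561, 213.976] pointing down, gripper open.
Joint ranges: [-177.97, 177.97], [-48.28, 115.42], [12.27, 149.76], [-77.06, 257.06], [2.81, 150.46], [-146.56, 146.56]. Speed limits (degrees/s): [147.25, 147.25, 180, 180, 180, 180].

### API

Orientations are given as [roll, pitch, yaw] about the fixed x, y, z axes, in that order (R = Rz(yaw) Ry(pitch) Rx(roll)).
In Python, from workcell import * gives the robot as it stands. The module is installed in compiled form; this text tells all that it offers.
- The arm moves only by the tool servo_tool, never from a script. Its argument "plan" is a list that holds one entry, the list of rows, each a list of 7 numbers: the shift along the tool's x, y, z in mm, then the turn, a rotation vector about the tool's x, y, z in rad, then the opening, from 0 (shut) to 1 (fully open). A call has 1 to 20 rows; each row is the pose to reach, as a shift and turn from the pose commanded when the call began, along the tool's axes at that moment; what a row does not reach only later rows make up. A row lasts 1/10 s, in which the tool goes at most 50 mm and 8.59 degrees, less where a joint would pass 70% of its speed; a pose out of reach is approached as far as the arm can. A call with a gripper value outside its range is refused whole. The fingers move at their own pace and stop on an object; "squeeze" is the grip in N (left out, the last holds). Time passes only in rows, so rows that repeat a pose let the fingers close. It gives the time, the measured TCP pose, the force and the opening at its end, in the units of the state.
- state(): the state, without advancing time (a new reading comes with each control period).
- grab_frame(name): name is "side" or "top" or "wrist"; returns a dict with "color" (480x640x3 uint8, red, green, blue), "range_z" (480x640 float32, mm along the optical axis (not along the pixel's ray), 0 where there is no reading), "fx", "fy", "cx", "cy" (pixels), "rvec" (rotation vector, rad) and "tvec" (3), from world to camera coordinates, as OpenCV has them; the wrist camera has in their place "tool_from_camera" (4x4, takes a point from camera to tool coordinates, whose origin is the TCP and whose axes are the flange's). Camera axes: x right, y down, z forward; pixel columns grow to the right and rows downward; lengths in mm; the calibration is good to about 2 mm. A picture is of the moment at which its call begins: read the wrist's pose just before it.
- job_done(): hands the job in, once; it reports no verdict.
The state is a dict: "time_s": time; "qpos": joint angles; "qvel": joint speeds; "effort": joint torques, N m; "ee_pos": TCP position; "ee_rot": TCP orientation; "force": force on the tool from outside, world axes, zero at the start; "torque": the same for the moment, N m; "gripper_width": finger opening in mm.
Only numpy, scipy, OpenCV 4.12 (cv2) and the standard library are available. Lean on these libraries where they do the work, as an engineer would, in place of code of your own. Each camera call takes 0.05 s, during which the arm holds its last target.

### The job

Press the steel socket fully home in every wooden tree foot standing on the green mat: one at a time, stand the foot in the pin nest of the press jig, swing the toggle clamp over centre so that it locks down on the socket, swing it back open and take the foot out; never push a socket in with the fingers. Stand the finished feet upright in the tray, each in the middle of an empty bay of its own, with the finished feet that are already there left in their bays. At the end leave the clamp wide open, and do not disturb the other things on the bench.

Things in the scene. Friction and masses are not known exactly. Their poses are not given: they have to be found in the camera images.
- press: Press jig fixed on the bench: dark steel plate 110 x 210 x 12 mm with a nest of four pins at its -y end and a steel vertical-handle toggle clamp at its +y end. Origin: centre of the plate's underside, z up. The clamp works in this frame's plane x = 0; its base is 46 mm wide, y 21 to 83 mm, 50 mm high; highest point 167 mm (handle tip, locked); open, the arm stands 135 mm high, clear of the nest.
- nest (a point): Centre of the nest floor: the plate's top, 12 mm over the bench, 45 mm from the plate's centre towards -y. Four bullet-nosed pins, 10 mm dia., 12 mm high (tapered above 6 mm), stand at +-21.7 mm in the press's x and y from here: a foot between them has 2.5 mm play; gaps between pins 33 mm. Above it, clamp down, is the arm's rubber-footed spindle.
- grip (a point): Centre of the clamp handle's black grip, a flat bar 14 mm thick (across the press's x), 20 mm wide and 66 mm long along the handle, 80 mm from the handle's pin. Its path is under joint clamp_link. Empty, the handle moves with 1 to 3 N here; pressing or unlocking takes up to 15 N. Locked, it leans 28 degrees from upright to the nest; open, it lies nearly flat, away from it.
- clamp_arm (a joint): Clamp arm (rad): 0 down on the work, 1.45 wide open at its stop, where it stays. At the start it is down, locked on the empty nest. The arm pivot is at (0, 30, 42) mm in the press frame.
- clamp_link (a joint): Toggle link (rad): 0 at its stop, locked; dead centre 0.03; wide open 0.52. Link: grip point (y, z in mm, press frame, x = 0; handle's lean away from the nest, degrees): 0.00 (-16, 133, -28), 0.06 (-7, 136, -21), 0.12 (4, 140, -14), 0.18 (19, 143, -4), 0.24 (40, 142, 9), 0.30 (66, 136, 25), 0.36 (93, 120, 44), 0.42 (113, 98, 61), 0.48 (124, 78, 73), 0.52 (127, 69, 78).
- tray: Plywood tray 168 x 244 mm fixed on the bench, floor 9 mm over the bench, parted by battens 8 mm high into 2 rows of 3 square bays 56 to 58 mm wide. Bay centres in the tray's frame: x = -38 and +38 mm, y = -76, 0 and +76 mm; bays 0, 1, 2 lie at x = -38 by rising y, bays 3, 4, 5 at x = +38. Origin under the tray's centre, at bench height.
- foot1: Turned wooden foot for a small tree, to be pressed: cylinder 46 mm dia., 30 mm high, 80 g, on a green mat 4 mm thick. A round steel socket in its top, flange 24 mm dia. and 3 mm thick, stands out: flange top 38.5 to 40 mm over the foot's underside, 33 mm once home. Origin: centre of the underside, z up. Two or three of foot1 to foot4 are there.
- foot2: Another foot to be pressed, as foot1 (may be absent).
- foot3: Another foot to be pressed, as foot1 (may be absent).
- foot4: Another foot to be pressed, as foot1 (may be absent).
- socket1 (a joint): How far the socket of foot1 is pushed in (m): 0 to 0.0015 at the start, 0.007 home. It stays where it is pushed; moving it takes 5 N.
- socket2 (a joint): How far the socket of foot2 is pushed in (m): 0 to 0.0015 at the start, 0.007 home. It stays where it is pushed; moving it takes 5 N.
- socket3 (a joint): How far the socket of foot3 is pushed in (m): 0 to 0.0015 at the start, 0.007 home. It stays where it is pushed; moving it takes 5 N.
- socket4 (a joint): How far the socket of foot4 is pushed in (m): 0 to 0.0015 at the start, 0.007 home. It stays where it is pushed; moving it takes 5 N.
- done0: Finished foot, socket home, shaped as foot1 (33 mm high with its flange), standing in tray bay 0 already. One or two of done0 to done5 are there.
- done1: Finished foot, socket home, shaped as foot1 (33 mm high with its flange), standing in tray bay 1 already. One or two of done0 to done5 are there.
- done2: Finished foot, socket home, shaped as foot1 (33 mm high with its flange), standing in tray bay 2 already. One or two of done0 to done5 are there.
- done3: Finished foot, socket home, shaped as foot1 (33 mm high with its flange), standing in tray bay 3 already. One or two of done0 to done5 are there.
- done4: Finished foot, socket home, shaped as foot1 (33 mm high with its flange), standing in tray bay 4 already. One or two of done0 to done5 are there.
- done5: Finished foot, socket home, shaped as foot1 (33 mm high with its flange), standing in tray bay 5 already. One or two of done0 to done5 are there.
- glue: Bystander: white glue bottle, 56 mm dia., 160 mm high, standing beyond the jig. Origin under its centre.
- pot: Bystander: black plastic plant pot, 80 mm across, 75 mm high, standing beyond the jig. Origin under its centre.
- tape: Bystander: green roll of tape, 96 mm dia., 24 mm high, lying flat between robot and jig. Origin under its centre.

How it is judged:
By the outcome, as a careful person would: the job done as asked, in the order asked, and still so for the second after the job is handed in, with the robot touching nothing.
Of foot1, foot2, foot3, foot4 only 2 to 3 are there at a start; the rules pass over those that are not, and their reading is None.
Of done0, done1, done2, done3, done4, done5 only 1 to 2 are there at a start; the rules pass over those that are not, and their reading is None.
At some moment in a run one of foot1, foot2, foot3, foot4 may be knocked a few centimetres aside while the robot is not near it.
Once in a run the grip may slacken for a moment while it holds something.
It also fails if it takes over 210 s, if anything falls off the work surface, if the arm or the gripper's body presses on something with over 40 N, if the wrist force passes 120 N, or if a joint passes its speed limit or range.

## Working session

There is one attempt and no reset: what is moved stays moved. The work goes in short steps, Python scripts to look and compute and a tool call to move; the robot and the scene stay as the last step left them, time stands still between calls to the robot, and variables do not carry over. Pictures are saved under pics/ and viewed, and the job is handed in when it is done.

Besides the shell and the picture viewer there is one more tool, called after "Call:" as name(argument=value, ...) on one line, values as JSON. servo_tool: Moves the arm, as the interface text tells. Its arguments: {"type":"object","properties":{"plan":{"type":"array"},"squeeze":{"type":"number"}},"required":["plan"]}

```bash
mkdir -p pics; ls
cat > h.py <<'E'
from workcell import *
import numpy as np, cv2
def save(n,f): cv2.imwrite('pics/'+n+'.png', cv2.cvtColor(f['color'],cv2.COLOR_RGB2BGR))
E
python3 - <<'E'
from h import *
import pickle
print(state())
for n in ("side","top","wrist"):
    f=grab_frame(n); save(n+'0',f); pickle.dump(f,open(n+'0.pkl','wb'))
    print(n,{k:v for k,v in f.items() if k not in('color','range_z')})
E
```

```text
pics
{'time_s': 0.0, 'qpos': array([ 6.61769500e+01,  1.83508592e+01,  8.97066162e+01, -1.28434399e-03,
        7.20422465e+01, -1.14499352e+00]), 'qvel': array([-0.01221972,  0.10414452, -0.04376647,  0.02632862,  0.0867806 ,
       -0.03905374]), 'effort': array([-1.02362553e-04, -4.12464809e+01, -2.31967485e+01,  7.27194850e-02,
        4.59026895e-02, -1.38185292e-04]), 'ee_pos': array([221.4881648 , 530.0879647 , 213.12668277]), 'ee_rot': array([-1.79900274e+02, -7.71859314e-04,  1.57322340e+02]), 'force': array([ 0.62799352, -0.90212916,  0.19800111]), 'torque': array([ 0.00246506,  0.02765503, -0.0276412 ]), 'gripper_width': 91.0616526027008}
side {'fx': 445.289312287477, 'fy': 445.289312287477, 'cx': 318.9384513413321, 'cy': 242.80825930808, 'rvec': array([ 2.27420571, -0.49834344,  0.23803846]), 'tvec': array([-480.48075876,  248.06375715,  725.46269712])}
top {'fx': 505.95441812551127, 'fy': 505.95441812551127, 'cx': 318.733921733284, 'cy': 245.38487227478433, 'rvec': array([ 2.14558112, -2.16357462,  0.09352479]), 'tvec': array([ 20.93428238, 544.83517386, 986.08831334])}
wrist {'fx': 402.5316002076325, 'fy': 402.5316002076325, 'cx': 319.27798491270164, 'cy': 244.60345490286258, 'tool_from_camera': array([[-6.44325817e-04, -9.58877803e-01, -2.83818505e-01,
         8.00315919e+01],
       [ 9.99999713e-01, -5.04961301e-04, -5.64196646e-04,
        -7.49571129e-01],
       [ 3.97678279e-04, -2.83818787e-01,  9.58877854e-01,
        -1.70255077e+02],
       [ 0.00000000e+00,  0.00000000e+00,  0.00000000e+00,
         1.00000000e+00]])}
```

View pics/top0.png

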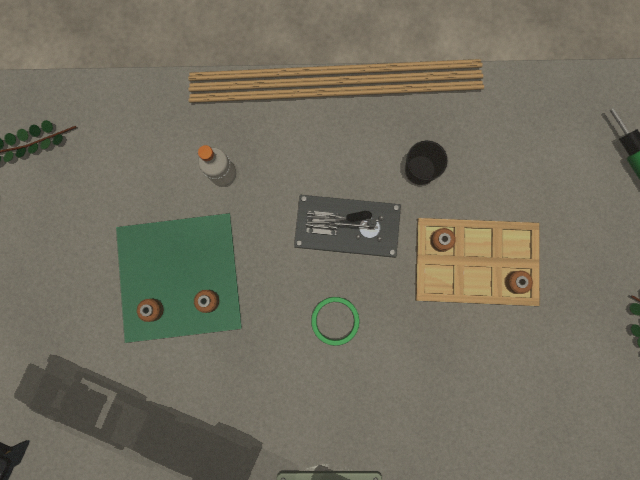

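View pics/side0.png

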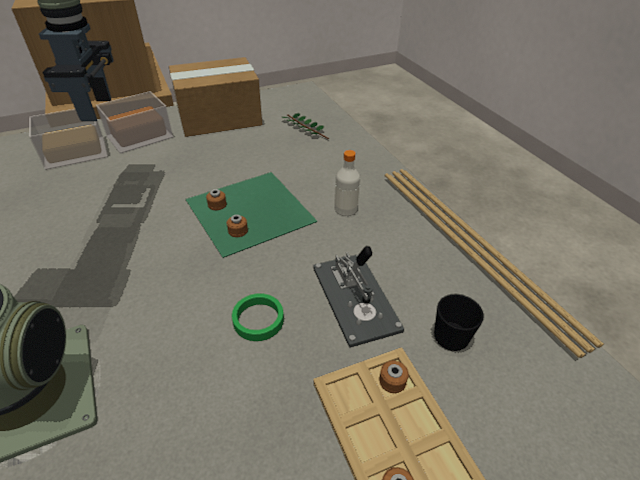

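View pics/wrist0.png

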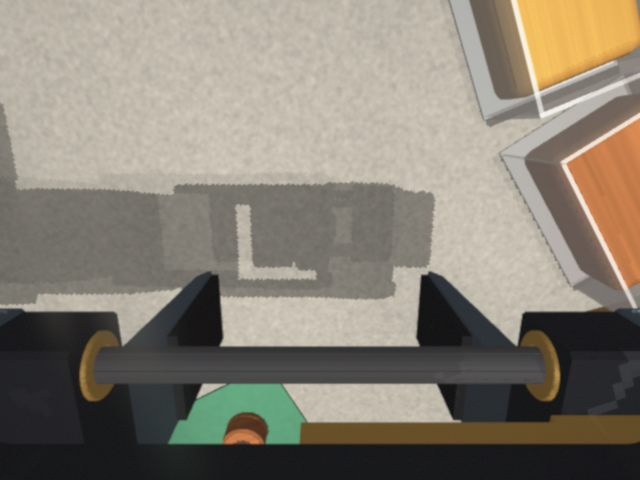

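Top view: two feet on the mat at about (150,310) and (206,301), press plate at (347,226) with its nest to the right, tray at (478,261), with finished feet at (443,239) and (519,282). Next I'll measure them.

```bash
cat >> h.py <<'E'
def ray(f,px,z,wrist_pose=None):
    px=np.atleast_2d(np.array(px,float))
    d=np.c_[(px[:,0]-f['cx'])/f['fx'],(px[:,1]-f['cy'])/f['fy'],np.ones(len(px))]
    if 'rvec' in f:
        R=cv2.Rodrigues(f['rvec'])[0]; o=-R.T@f['tvec']; d=d@R
    else:
        from scipy.spatial.transform import Rotation as Ro
        s=wrist_pose; Rt=Ro.from_euler('xyz',s['ee_rot'],degrees=True).as_matrix()
        T=f['tool_from_camera']; o=Rt@T[:3,3]+s['ee_pos']; d=d@(Rt@T[:3,:3]).T
    return o+d*((z-o[2])/d[:,2])[:,None]
def proj(f,P):
    return cv2.projectPoints(np.atleast_2d(np.array(P,float)),f['rvec'],f['tvec'],np.array([[f['fx'],0,f['cx']],[0,f['fy'],f['cy']],[0,0,1]]),None)[0][:,0]
def rotr(f,z,s=None):pass
E
python3 - <<'E'
from h import *
import pickle
f=pickle.load(open('top0.pkl','rb'))
big=cv2.resize(cv2.cvtColor(f['color'],cv2.COLOR_RGB2BGR)[180:320,280:560],None,fx=2.8,fy=2.8,interpolation=cv2.INTER_CUBIC); cv2.imwrite('pics/topA.png',big)
big=cv2.resize(cv2.cvtColor(f['color'],cv2.COLOR_RGB2BGR)[200:350,110:250],None,fx=4,fy=4,interpolation=cv2.INTER_CUBIC); cv2.imwrite('pics/topB.png',big)
c=f['color'].astype(int)
# plate
v=c.max(2)
m=((v<85)).astype(np.uint8); m[:180]=0;m[275:]=0;m[:,:280]=0;m[:,405:]=0
m=cv2.morphologyEx(m,cv2.MORPH_CLOSE,np.ones((9,9)))
m=cv2.morphologyEx(m,cv2.MORPH_OPEN,np.ones((5,5)))
cs=cv2.findContours(m,0,2)[0]; k=max(cs,key=cv2.contourArea)
r=cv2.minAreaRect(k); b=cv2.boxPoints(r); print('plate px',b.round(1)); print(ray(f,b,12).round(1))
hsv=cv2.cvtColor(f['color'],cv2.COLOR_RGB2HSV)
sub=c[215:308,412:545]; 
m=((hsv[...,1]>80)&(hsv[...,0]<30)).astype(np.uint8); m[:210]=0;m[312:]=0;m[:,:408]=0;m[:,548:]=0
m=cv2.morphologyEx(m,cv2.MORPH_CLOSE,np.ones((7,7)))
k=max(cv2.findContours(m,0,2)[0],key=cv2.contourArea); b=cv2.boxPoints(cv2.minAreaRect(k)); print('tray px',b.round(1)); P=ray(f,b,17);print(P.round(1)); print(np.linalg.norm(np.diff(P,axis=0),axis=1))
# feet flange tops
for n,(x,y),z in (('a',(148,310),43),('b',(206,301),43),('d',(444,239),42),('e',(521,282),42)):
    w=hsv[y-14:y+15,x-14:x+15]; m=((w[...,1]<60)&(w[...,2]>90)).astype(np.uint8)
    ys,xs=np.nonzero(m); print(n,len(xs),xs.mean()+x-14,ys.mean()+y-14, ray(f,(xs.mean()+x-14,ys.mean()+y-14),z).round(1))
E
```

```text
plate px [[293.7 247.6]
 [298.9 194.1]
 [400.9 203.9]
 [395.8 257.4]]
[[ 542.9   68.    12. ]
 [ 654.1   57.2   12. ]
 [ 631.1 -152.7   12. ]
 [ 520.9 -139.6   12. ]]
tray px [[413.7 300.6]
 [417.1 217.3]
 [542.3 222.3]
 [539.  305.6]]
[[ 433.4 -172.7   17. ]
 [ 602.  -184.1   17. ]
 [ 589.  -436.2   17. ]
 [ 421.7 -420.5   17. ]]
[169.03023385 252.3979795  168.03731822]
a 80 145.7375 309.875 [[419.  357.9  43. ]]
b 86 203.61627906976744 300.77906976744185 [[436.  243.6  43. ]]
d 77 443.97402597402595 238.76623376623377 [[ 554.5 -231.5   42. ]]
e 82 521.4146341463414 281.5975609756098 [[ 468.8 -378.9   42. ]]
```

View pics/topA.png

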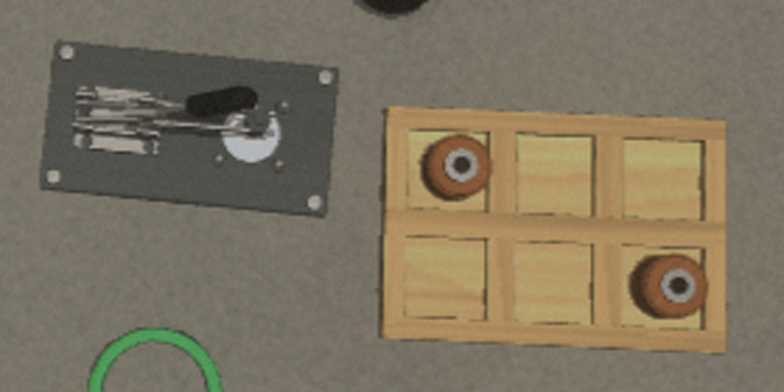

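View pics/topB.png

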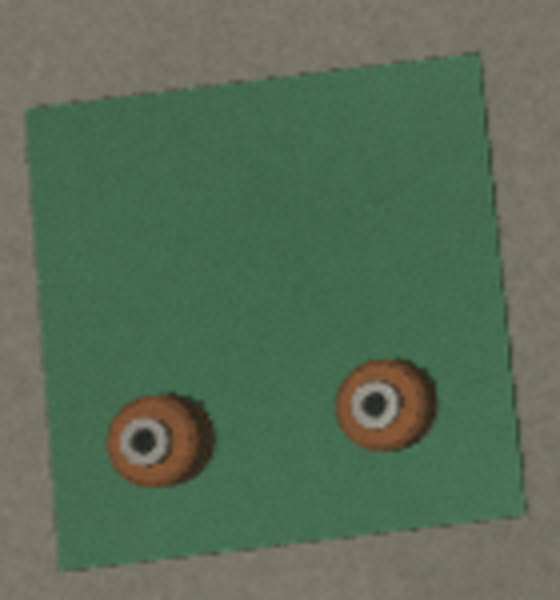

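```bash
cat >> h.py <<'E'
from scipy.spatial.transform import Rotation as Ro
YAW=83.9
def to(p,rot=(180,0,YAW)):
    s=state(); R=Ro.from_euler('xyz',s['ee_rot'],degrees=True)
    d=R.inv().apply(np.array(p,float)-s['ee_pos']); r=(R.inv()*Ro.from_euler('xyz',rot,degrees=True)).as_rotvec()
    print('shift',d.round(1),'rot',r.round(4),'t',round(s['time_s'],1))
E
python3 - <<'E'
from h import *
to((575,-190,260))
E
```

```text
shift [-603.8 -528.4  -46. ] rot [-1.1000e-03  8.0000e-04  1.2815e+00] t 0.1
```

Call:
servo_tool(plan=[[[-604,-528,-46,0,0,1.281,1],[-604,-528,-46,0,0,1.281,1],[-604,-528,-46,0,0,1.281,1],[-604,-528,-46,0,0,1.281,1],[-604,-528,-46,0,0,1.281,1],[-604,-528,-46,0,0,1.281,1],[-604,-528,-46,0,0,1.281,1],[-604,-528,-46,0,0,1.281,1],[-604,-528,-46,0,0,1.281,1],[-604,-528,-46,0,0,1.281,1],[-604,-528,-46,0,0,1.281,1],[-604,-528,-46,0,0,1.281,1],[-604,-528,-46,0,0,1.281,1],[-604,-528,-46,0,0,1.281,1],[-604,-528,-46,0,0,1.281,1],[-604,-528,-46,0,0,1.281,1],[-604,-528,-46,0,0,1.281,1],[-604,-528,-46,0,0,1.281,1],[-604,-528,-46,0,0,1.281,1],[-604,-528,-46,0,0,1.281,1]]], squeeze=20)

```text
time_s: 2.15
ee_pos: [574.9, -188.0, 260.1]
ee_rot: [-180.0, -0.0, 84.0]
force: [-0.6, 0.6, -0.4]
gripper_width: 91.3
```

Run:
```python
from h import *
import pickle
s=state();f=grab_frame('wrist'); save('w1',f); pickle.dump((s,f),open('w1.pkl','wb')); print(s)
```

```text
{'time_s': 2.15, 'qpos': array([-1.92113761e+01,  1.97150511e+01,  8.09080232e+01,  2.29951168e-02,
        7.94009861e+01, -1.32312828e+01]), 'qvel': array([ 0.27677466, -0.17482839, -0.31130799, -0.23269591, -0.15278828,
       -0.14324086]), 'effort': array([-4.10410725e-01, -4.30068254e+01, -2.41642767e+01,  4.65875538e-02,
        4.14138206e-02,  2.03787335e-03]), 'ee_pos': array([ 574.85820318, -187.99637905,  260.10702133]), 'ee_rot': array([-1.79981750e+02, -2.75082358e-02,  8.40156680e+01]), 'force': array([-0.56591712,  0.55062871, -0.43958955]), 'torque': array([-0.05723795,  0.01387813,  0.02057807]), 'gripper_width': 91.28187736367644}
```

View pics/w1.png

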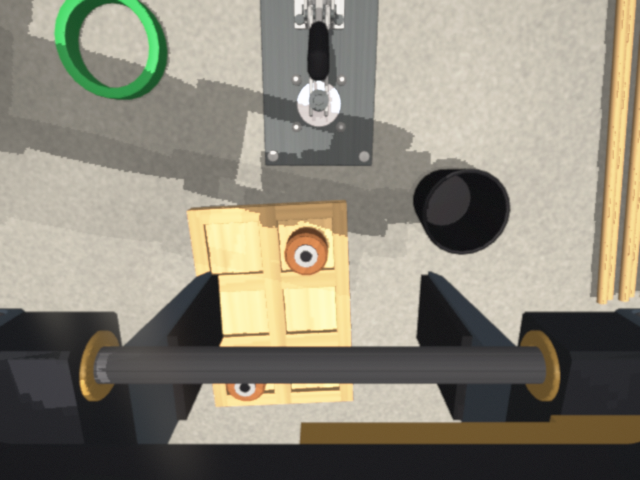

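Run:
```python
from h import *
import pickle
s,f=pickle.load(open('w1.pkl','rb'))
R=lambda px,z: ray(f,px,z,s).round(1)
print('pins@z22', R([(296,79),(342,79),(296,127),(341,127)],22), R([(296,79),(342,79),(296,127),(341,127)],22).mean(0))
print('screws@13',R([(273,157),(364,157)],13))
print('corner@12',R([(264,164),(371,166)],12))
print('doneflange@42',R([(305,256)],42))
g=cv2.cvtColor(f['color'],cv2.COLOR_RGB2BGR)
cv2.imwrite('pics/w1a.png',cv2.resize(g[0:180,240:400],None,fx=3.3,fy=3.3,interpolation=cv2.INTER_CUBIC))
cv2.imwrite('pics/w1b.png',cv2.resize(g[195:345,180:370],None,fx=4,fy=4,interpolation=cv2.INTER_CUBIC))
```

```text
pins@z22 [[ 565.8  -64.8   22. ]
 [ 608.9  -69.3   22. ]
 [ 560.5 -107.9   22. ]
 [ 604.1 -112.5   22. ]] [584.825 -88.625  22.   ]
screws@13 [[ 533.2 -134.5   13. ]
 [ 625.2 -144.2   13. ]]
corner@12 [[ 523.  -140.6   12. ]
 [ 631.7 -154.    12. ]]
doneflange@42 [[ 555.5 -233.7   42. ]]
```

View pics/w1a.png

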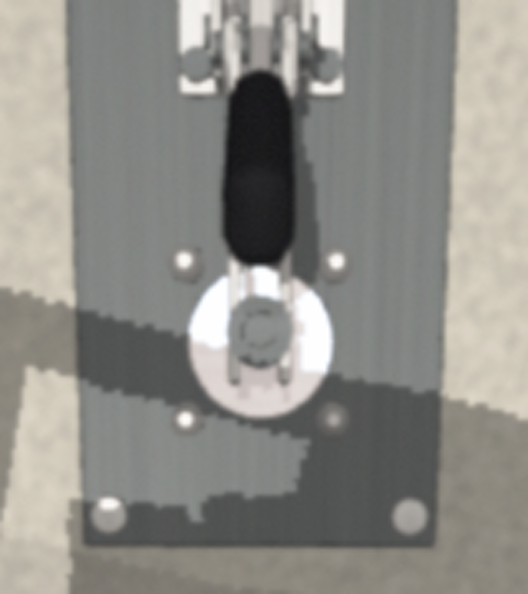

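View pics/w1b.png

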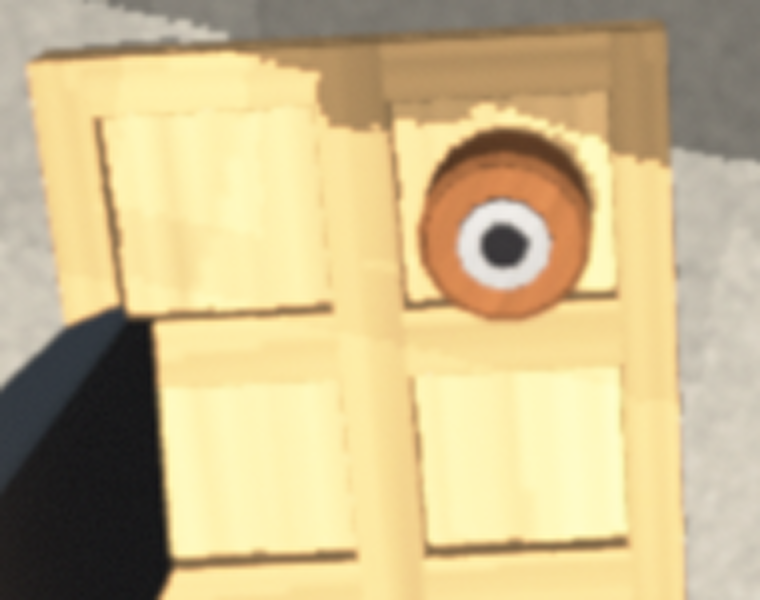

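Run:
```python
from h import *
import pickle
s,f=pickle.load(open('w1.pkl','rb'))
for n,c in (('bay2',[(96,117),(321,104),(334,309),(124,320)]),('bay5',[(388,103),(607,92),(618,298),(405,308)]),('bay4',[(412,377),(620,367),(628,545),(426,555)])):
    P=ray(f,np.array(c)/4+[180,195],17,s); print(n,P.round(1)[:,:2].tolist(),P.mean(0).round(1))
t=pickle.load(open('top0.pkl','rb'))
g=cv2.cvtColor(t['color'],cv2.COLOR_RGB2BGR)
P=proj(t,[(0,0,0)])
def tr(p,c,yaw): 
    a=np.radians(yaw); return np.array([c[0]+p[0]*np.cos(a)-p[1]*np.sin(a), c[1]+p[0]*np.sin(a)+p[1]*np.cos(a),17])
# check tray outline
R=Ro
for c in [(513,-302)]:
  for i,(x,y) in enumerate([(-38,-76),(-38,0),(-38,76),(38,-76),(38,0),(38,76)]): 
    w=tr((x,y),c,-3.2); print(i,w.round(1), (proj(t,w)[0]-[280,180]).round(1)*2.8)
```

```text
bay2 [[451.7, -195.6], [511.3, -198.3], [506.4, -255.5], [448.7, -252.7]] [ 479.5 -225.5   17. ]
bay5 [[528.8, -199.9], [586.5, -203.0], [583.9, -260.5], [525.7, -257.3]] [ 556.2 -230.1   17. ]
bay4 [[525.0, -277.7], [582.6, -280.7], [579.7, -335.5], [521.8, -332.6]] [ 552.3 -306.6   17. ]
0 [ 470.8 -375.8   17. ] [658.28 283.08]
1 [ 475.1 -299.9   17. ] [551.04 278.04]
2 [ 479.3 -224.    17. ] [444.36 272.72]
3 [ 546.7 -380.    17. ] [658.84 177.52]
4 [ 550.9 -304.1   17. ] [552.72 172.48]
5 [ 555.2 -228.2   17. ] [446.88 167.72]
```

Run:
```python
from h import *
import pickle
s,f=pickle.load(open('w1.pkl','rb'))
print(ray(f,[(318.5,50)],136,s))
t=pickle.load(open('top0.pkl','rb')); v=t['color'].max(2)
m=(v<28); m[:205]=0;m[226:]=0;m[:,:338]=0;m[:,376:]=0
ys,xs=np.nonzero(m); print(len(xs),xs.mean(),ys.mean(), ray(t,[(xs.mean(),ys.mean())],135))
to((587,-59,190))
```

```text
[[587.86275236 -60.78793847 136.        ]]
1 353.0 220.0 [[579.00323122 -48.18218787 135.        ]]
shift [129.6  -1.5  70.3] rot [ 0.     -0.0003  0.0022] t 2.2
```

Call:
servo_tool(plan=[[[50,0,20,0,0,0,0.5],[100,-1.5,40,0,0,0,0.5],[130,-1.5,70,0,0,0,0.5],[130,-1.5,110,0,0,0,0.5],[130,-1.5,146,0,0,0,0.5],[130,-1.5,146,0,0,0,0.5],[130,-1.5,146,0,0,0,0.3],[130,-1.5,146,0,0,0,0],[130,-1.5,146,0,0,0,0],[130,-1.5,146,0,0,0,0],[130,-1.5,146,0,0,0,0],[130,-1.5,146,0,0,0,0]]], squeeze=20)

```text
time_s: 3.4
ee_pos: [587.5, -60.4, 115.3]
ee_rot: [180.0, 0.0, 83.9]
force: [-3.2, -0.9, 6.6]
gripper_width: 13.5
```

Run:
```python
from h import *
f=grab_frame('wrist'); save('w2',f); f=grab_frame('side'); cv2.imwrite('pics/s2.png',cv2.resize(cv2.cvtColor(f['color'],cv2.COLOR_RGB2BGR)[150:390,230:550],None,fx=2.5,fy=2.5));print(state()['ee_pos'],state()['force'])
```

```text
[587.4948261  -60.44408673 115.26927137] [-2.88442452 -1.0634453   6.14614909]
```

View pics/s2.png

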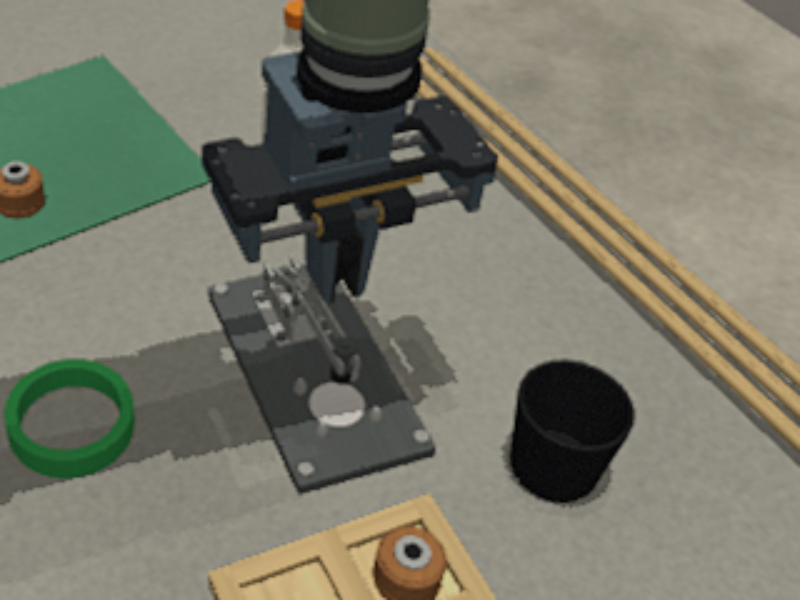

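Call:
servo_tool(plan=[[[4,0,-1,0,0,0,0],[9,0,-3,0,0,0,0],[14,0,-5,0,0,0,0],[20,0,-7,0,0,0,0],[27,0,-8.5,0,0,0,0],[35,0,-10,0,0,0,0],[45,0,-10,0,0,0,0],[56,0,-9,0,0,0,0]]], squeeze=25)

```text
time_s: 4.3
ee_pos: [593.3, -6.6, 124.7]
ee_rot: [180.0, 0.3, 83.9]
force: [-4.2, -4.9, 8.6]
gripper_width: 13.8
```

Relative from .24 : .30 (26,6), .36 (53,22), .42 (73,44), .48 (84,64), .52 (87,73).

Call:
servo_tool(plan=[[[8,0,1,0,0,0,0],[17,0,3,0,0,0,0],[26,0,6,0,0,0,0],[35,0,11,0,0,0,0],[44,0,16,0,0,0,0],[53,0,22,0,0,0,0],[60,0,29,0,0,0,0],[67,0,36,0,0,0,0],[73,0,44,0,0,0,0],[79,0,54,0,0,0,0],[84,0,64,0,0,0,0],[87,0,71,0,0,0,0],[88,0,74,0,0,0,0],[88,0,74,0,0,0,0]]])

```text
time_s: 5.7
ee_pos: [603.4, 84.7, 49.2]
ee_rot: [180.0, -0.2, 83.8]
force: [-1.4, 6.3, 4.1]
gripper_width: 14.0
```

Run:
```python
from h import *
f=grab_frame('wrist'); save('w3',f); f=grab_frame('side'); cv2.imwrite('pics/s3.png',cv2.resize(cv2.cvtColor(f['color'],cv2.COLOR_RGB2BGR)[150:390,230:550],None,fx=2.5,fy=2.5));print(state()['ee_pos'],state()['force'])
```

```text
[603.43936149  84.71283404  49.33755553] [-0.3302893   7.94144544  3.11200324]
```

View pics/s3.png

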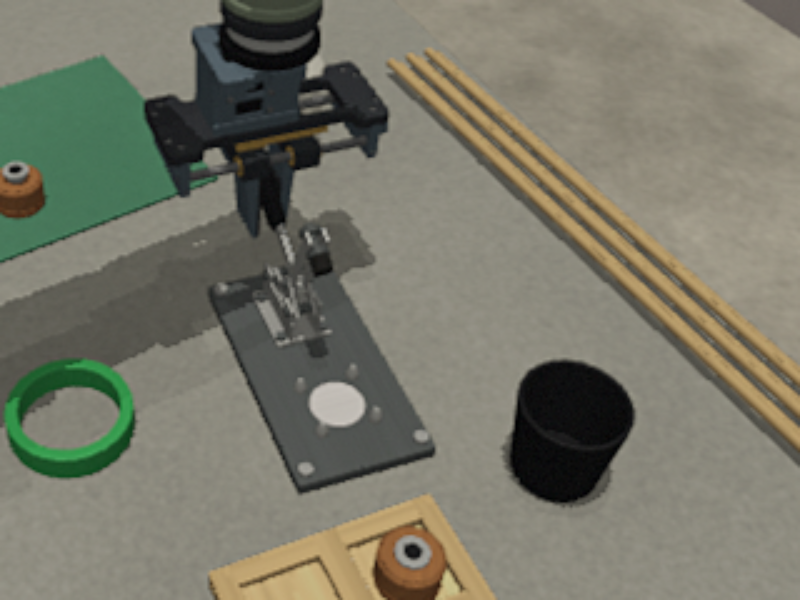

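Call:
servo_tool(plan=[[[0,0,0,0,0,0,0.5],[0,0,0,0,0,0,0.5],[0,0,0,0,0,0,0.5],[0,0,-40,0,0,0,0.5],[0,0,-80,0,0,0,0.6],[0,0,-120,0,0,0,0.8]]])

```text
time_s: 6.4
ee_pos: [602.7, 82.5, 169.9]
ee_rot: [-179.9, 0.0, 83.9]
force: [1.3, 0.2, -0.9]
gripper_width: 58.8
```

Run:
```python
from h import *
f=grab_frame('top'); save('t4',f)
hsv=cv2.cvtColor(f['color'],cv2.COLOR_RGB2HSV)
for (x,y),z in (((148,310),43),((206,301),43)):
    w=hsv[y-14:y+15,x-14:x+15]; m=((w[...,1]<60)&(w[...,2]>90))
    ys,xs=np.nonzero(m); print(len(xs), ray(f,(xs.mean()+x-14,ys.mean()+y-14),z).round(1))
to((437,190,170))
```

```text
82 [[418.9 358.   43. ]]
564 [[435.2 233.9  43. ]]
shift [  88.3 -180.2    5.7] rot [ 0.0126 -0.0025  0.    ] t 6.5
```

View pics/t4.png

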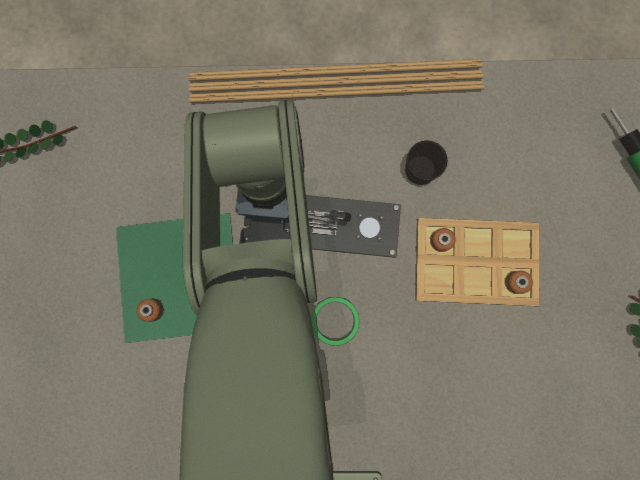

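Call:
servo_tool(plan=[[[50,-100,-20,0,0,0,1],[88,-180,-20,0,0,0,1],[88,-180,-20,0,0,0,1],[88,-180,-20,0,0,0,1],[88,-180,-20,0,0,0,1],[88,-180,-20,0,0,0,1],[88,-180,-20,0,0,0,1]]])

```text
time_s: 7.15
ee_pos: [434.3, 189.3, 188.9]
ee_rot: [179.9, 0.0, 83.9]
force: [0.1, -0.5, -0.2]
gripper_width: 91.1
```

```bash
cat >> h.py <<'E'
def flange(s,f,z,roi=None):
    "flange ring centres in wrist view: light grey ring blobs, by contour"
    hsv=cv2.cvtColor(f['color'],cv2.COLOR_RGB2HSV)
    m=((hsv[...,0]<20)&(hsv[...,1]>110)).astype(np.uint8)   # wood orange-brown
    out=[]
    for c in cv2.findContours(m,cv2.RETR_CCOMP,cv2.CHAIN_APPROX_NONE)[0]:
        pass
    cs,h=cv2.findContours(m,cv2.RETR_CCOMP,cv2.CHAIN_APPROX_NONE)
    for i,c in enumerate(cs):
        if h[0][i][3]>=0 and cv2.contourArea(c)>250:
            (x,y),(a,b),_=cv2.fitEllipse(c)
            if min(a,b)/max(a,b)>.75: out.append(((round(x,1),round(y,1)),(round(a),round(b)),ray(f,(x,y),z,s)[0].round(1)))
    return out
E
python3 - <<'E'
from h import *
s=state();f=grab_frame('wrist'); save('w5',f); print(s['ee_pos'],s['ee_rot'])
for o in flange(s,f,43): print(o)
E
```

```text
[434.30274861 189.27297684 188.92338338] [1.79941178e+02 5.19532666e-03 8.39002728e+01]
((315.4, 160.5), (32, 33), array([437.4, 242.9,  43. ]))
```

View pics/w5.png

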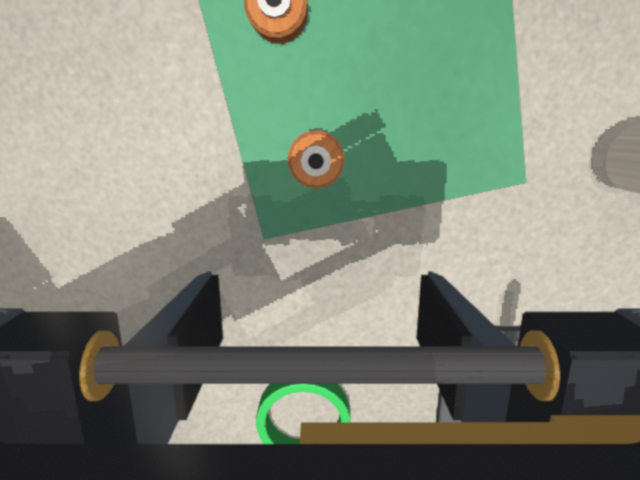

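Run:
```python
from h import *
to((437,243,17.5))
```

```text
shift [ 53.9  -3.3 171.3] rot [ 0.0006  0.0002 -0.0007] t 7.2
```

Call:
servo_tool(plan=[[[30,-2,30,0,0,0,1],[54,-3,70,0,0,0,1],[54,-3,110,0,0,0,1],[54,-3,145,0,0,0,1],[54,-3,171,0,0,0,0.9],[54,-3,171,0,0,0,0.7],[54,-3,171,0,0,0,0.45],[54,-3,171,0,0,0,0.45],[54,-3,171,0,0,0,0.45],[54,-3,171,0,0,0,0.45],[54,-3,171,0,0,0,0.45],[54,-3,171,0,0,0,0.45]]], squeeze=25)

```text
time_s: 8.4
ee_pos: [436.8, 244.0, 19.1]
ee_rot: [179.9, -0.1, 83.9]
force: [0.6, -0.9, 6.9]
gripper_width: 45.0
```

Run:
```python
from h import *
s=state();f=grab_frame('wrist'); save('w6',f); print(s['ee_pos'],s['ee_rot'],s['gripper_width'],s['force'])
```

```text
[436.83817486 244.03466542  19.13922829] [ 1.79869204e+02 -7.27611614e-02  8.39402299e+01] 45.01676552227708 [ 0.64608824 -0.85112076  6.87959739]
```

View pics/w6.png

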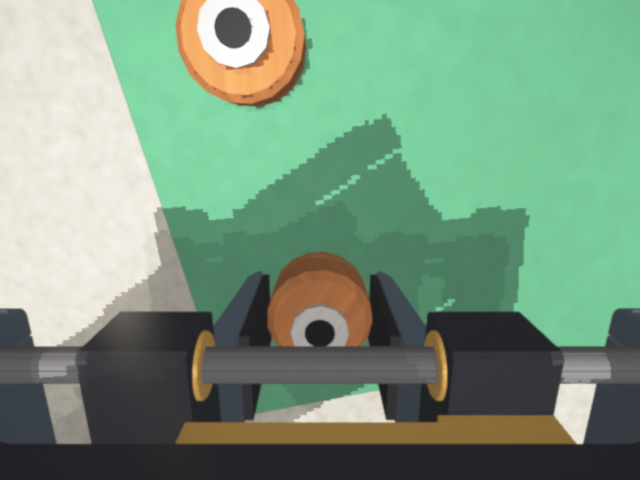

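Run:
```python
from h import *
s=state()
f=dict(fx=402.5316,fy=402.5316,cx=319.278,cy=244.603,tool_from_camera=np.array([[-6.44325817e-04, -9.58877803e-01, -2.83818505e-01,8.00315919e+01],[ 9.99999713e-01, -5.04961301e-04, -5.64196646e-04,-7.49571129e-01],[ 3.97678279e-04, -2.83818787e-01,  9.58877854e-01,-1.70255077e+02],[0,0,0,1]]))
R=Ro.from_euler('xyz',s['ee_rot'],degrees=True)
for px in [(320,333),(320,306)]:
  p=ray(f,[px],43.3,s)[0]; print(p, R.inv().apply(p-s['ee_pos']))
```

```text
[436.18774044 243.55584652  43.3       ] [ -0.53466572  -0.56729019 -24.15276915]
[437.44921054 255.42015154  43.3       ] [ 11.39650361  -0.56565611 -24.13739795]
```

Call:
servo_tool(plan=[[[0,0,-10,0,0,0,0.4],[0,0,-40,0,0,0,0.4],[0,0,-80,0,0,0,0.4],[0,0,-120,0,0,0,0.4],[0,0,-160,0,0,0,0.4],[0,0,-180,0,0,0,0.4],[0,0,-180,0,0,0,0.4]]], squeeze=30)

```text
time_s: 9.15
ee_pos: [437.4, 244.6, 201.5]
ee_rot: [179.6, -0.2, 83.9]
force: [-1.2, 0.1, -1.1]
gripper_width: 45.2
```

Run:
```python
from h import *
print(state()['gripper_width'],state()['force'])
to((578,-155,200))
```

```text
45.18347862954759 [-1.15941526  0.13758382 -1.11753552]
shift [-382.5  182.     1. ] rot [ 0.0061 -0.0043  0.0006] t 9.2
```

Call:
servo_tool(plan=[[[-30,14,0,0,0,0,0.4],[-65,31,0,0,0,0,0.4],[-100,48,0,0,0,0,0.4],[-135,64,0,0,0,0,0.4],[-170,81,0,0,0,0,0.4],[-205,97,0,0,0,0,0.4],[-240,114,0,0,0,0,0.4],[-275,131,0,0,0,0,0.4],[-310,147,0,0,0,0,0.4],[-345,164,20,0,0,0,0.4],[-370,176,40,0,0,0,0.4],[-382,182,60,0,0,0,0.4],[-382,182,70,0,0,0,0.4],[-382,182,70,0,0,0,0.4],[-382,182,70,0,0,0,0.4]]])

```text
time_s: 10.65
ee_pos: [576.1, -154.4, 127.8]
ee_rot: [-179.9, -0.0, 84.0]
force: [-0.6, 0.8, -0.7]
gripper_width: 45.3
```

Run:
```python
from h import *
import pickle
s=state();f=grab_frame('wrist'); save('w7',f); pickle.dump((s,f),open('w7.pkl','wb'));print(s['ee_pos'],s['ee_rot'],s['gripper_width'],s['force'])
f=grab_frame('top'); save('t7',f)
```

```text
[ 576.1473754  -154.37107535  127.83900966] [-1.79949308e+02 -3.48769419e-02  8.39742709e+01] 45.289751760802034 [-0.61418832  0.83753311 -0.74059794]
```

View pics/w7.png

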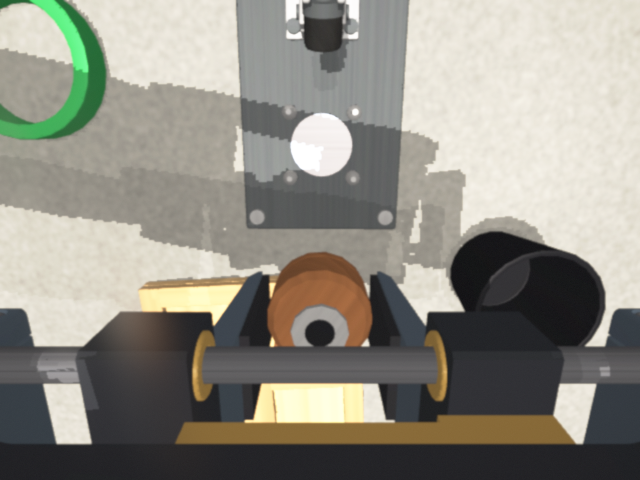

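View pics/t7.png

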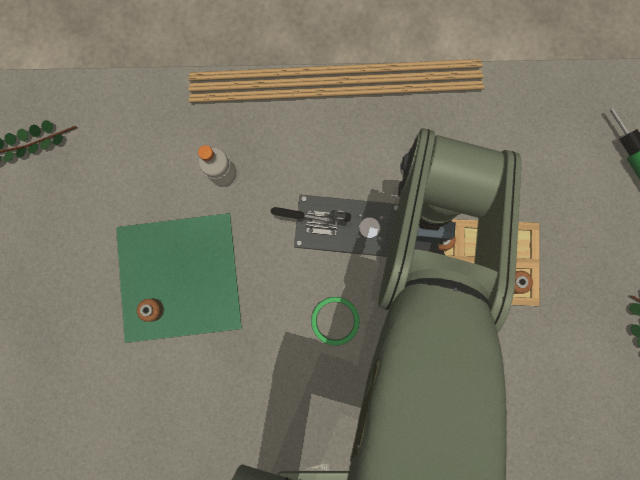

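Run:
```python
from h import *
import pickle
s,f=pickle.load(open('w7.pkl','rb'))
g=cv2.cvtColor(f['color'],cv2.COLOR_RGB2BGR)
cv2.imwrite('pics/w7a.png',cv2.resize(g[0:250,220:420],None,fx=2.4*1.6,fy=2.4,interpolation=cv2.INTER_CUBIC) if 0 else cv2.resize(g[90:210,250:400],None,fx=5,fy=5,interpolation=cv2.INTER_CUBIC))
R=Ro.from_euler('xyz',s['ee_rot'],degrees=True)
for n,p,z in(('pins',[(290,112),(355,112),(290,178),(353,178)],22),('disc',[(321.3,145)],12)):
    P=ray(f,p,z,s); print(n,P.round(1),P.mean(0).round(1),R.inv().apply(P.mean(0)-s['ee_pos']).round(1))
```

```text
pins [[ 566.5  -64.8   22. ]
 [ 608.7  -69.3   22. ]
 [ 561.1 -107.3   22. ]
 [ 603.9 -111.8   22. ]] [585.  -88.3  22. ] [ 66.6   2.  105.9]
disc [[584.6 -88.2  12. ]] [584.6 -88.2  12. ] [ 66.6   1.6 115.9]
```

View pics/w7a.png

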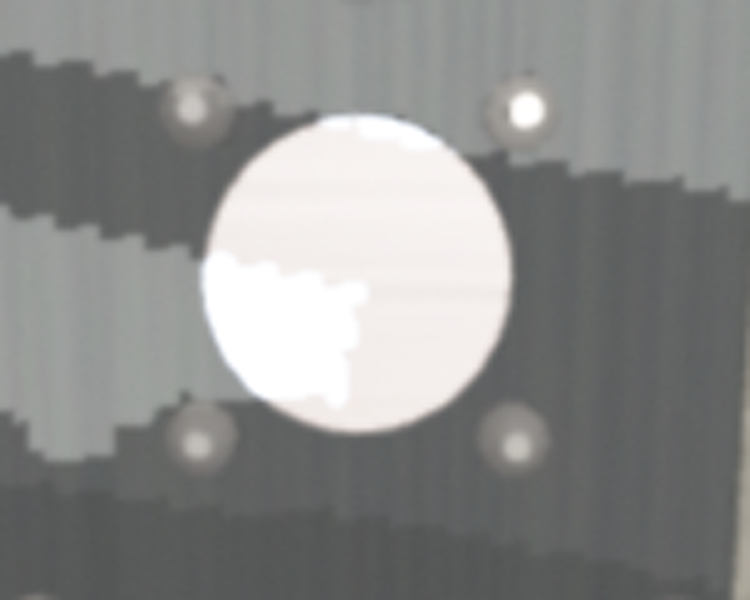

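Run:
```python
from h import *
import pickle
s,f=pickle.load(open('w7.pkl','rb'))
print(np.median(f['range_z'][30:45,312:335]), f['range_z'][10:60:4,323])
R=Ro.from_euler('xyz',s['ee_rot'],degrees=True)
T=f['tool_from_camera']
for v in range(6,60,4):
    Z=f['range_z'][v,323]; c=np.array([(323-f['cx'])/f['fx']*Z,(v-f['cy'])/f['fy']*Z,Z,1]); p=R.apply((T@c)[:3])+s['ee_pos']; print(v,p.round(), 'press y rel nest', round((p-[584.8,-88.4,0])@[.106,.994,0],1))
```

```text
161.81078 [154.56123 154.77751 155.626   156.63594 159.84361 160.45584 160.75423
 161.62396 161.95139 163.34941 164.44667 261.56778 263.0888 ]
6 [591. -32. 125.] press y rel nest 56.7
10 [591. -33. 124.] press y rel nest 55.6
14 [591. -34. 125.] press y rel nest 54.2
18 [590. -36. 124.] press y rel nest 52.9
22 [590. -37. 123.] press y rel nest 51.7
26 [590. -38. 120.] press y rel nest 51.0
30 [590. -39. 120.] press y rel nest 49.6
34 [590. -41. 120.] press y rel nest 48.1
38 [590. -42. 120.] press y rel nest 46.8
42 [590. -43. 120.] press y rel nest 45.3
46 [590. -45. 119.] press y rel nest 44.0
50 [589. -46. 118.] press y rel nest 42.7
54 [592. -31.  12.] press y rel nest 57.6
58 [591. -33.  11.] press y rel nest 55.4
```

Call:
servo_tool(plan=[[[30,1,0,0,0,0,0.4],[55,2,10,0,0,0,0.4],[67,2.3,30,0,0,0,0.4],[67,2.3,50,0,0,0,0.4],[67,2.3,70,0,0,0,0.4],[67,2.3,80,0,0,0,0.4],[67,2.3,85,0,0,0,0.4],[67,2.3,85,0,0,0,0.4],[67,2.3,85,0,0,0,0.4]]])

```text
time_s: 11.65
ee_pos: [586.7, -89.1, 44.0]
ee_rot: [179.9, 0.0, 83.9]
force: [0.7, 0.3, -1.2]
gripper_width: 45.0
```

Run:
```python
from h import *
import pickle
s=state();f=grab_frame('wrist'); save('w8',f); print(s['ee_pos'],s['ee_rot'],s['gripper_width'],s['force'])
f=grab_frame('side'); cv2.imwrite('pics/s8.png',cv2.resize(cv2.cvtColor(f['color'],cv2.COLOR_RGB2BGR)[200:360,280:480],None,fx=4,fy=3.75))
to((584.7,-88.2,27))
```

```text
[586.66326784 -89.14845203  43.95082092] [1.79887215e+02 2.74796853e-03 8.39264161e+01] 44.965409935657036 [ 0.72747881  0.31244984 -1.24834278]
shift [ 0.8 -2.1 17. ] rot [0.0021 0.0001 0.0004] t 11.8
```

View pics/s8.png

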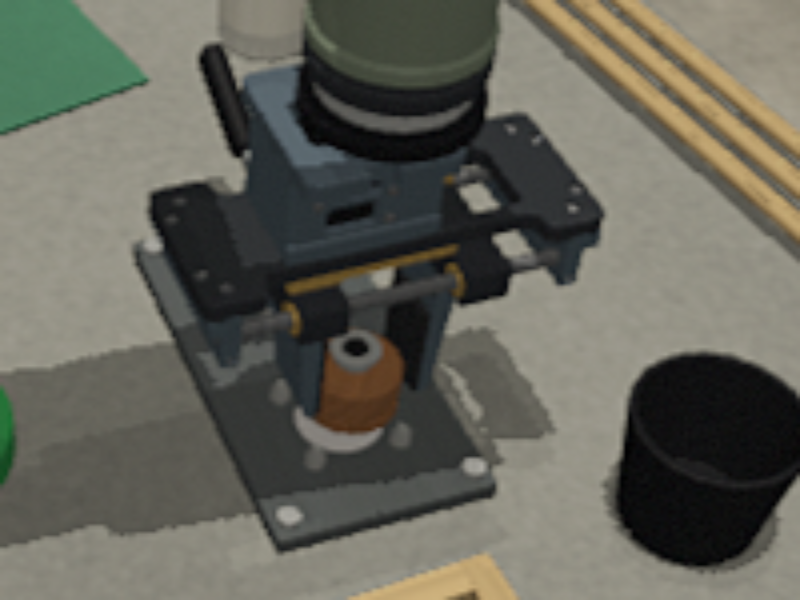

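View pics/w8.png

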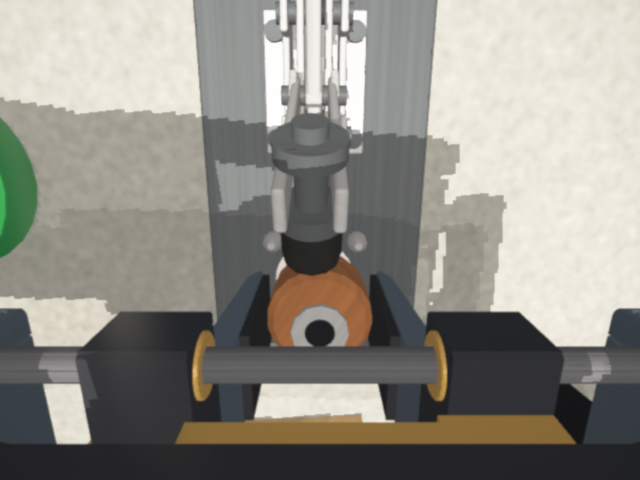

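Run:
```python
from h import *
import pickle
s,f=pickle.load(open('w7.pkl','rb')); s=state()
R=Ro.from_euler('xyz',s['ee_rot'],degrees=True)
P=ray(f,[(272,240),(357,241)],20,s); print(P, R.inv().apply(P.mean(0)-s['ee_pos']).round(1))
```

```text
[[565.95311911 -62.3381472   20.        ]
 [608.30023896 -67.41900695  20.        ]] [24.3 -2.2 24. ]
```

Call:
servo_tool(plan=[[[1.5,-1.7,0,0,0,0,0.4],[1.5,-1.7,3,0,0,0,0.4],[1.5,-1.7,6,0,0,0,0.4],[1.5,-1.7,9,0,0,0,0.4],[1.5,-1.7,11,0,0,0,0.4],[1.5,-1.7,11,0,0,0,0.4],[1.5,-1.7,11,0,0,0,0.4]]])

```text
time_s: 12.45
ee_pos: [584.4, -87.4, 31.8]
ee_rot: [-180.0, -0.0, 83.9]
force: [0.7, 0.1, -0.6]
gripper_width: 45.2
```

Call:
servo_tool(plan=[[[0,0,2,0,0,0,0.4],[0,0,4,0,0,0,0.4],[0,0,4.5,0,0,0,0.4],[0,0,4.5,0,0,0,0.4],[0,0,4.5,0,0,0,0.4]]])

```text
time_s: 12.95
ee_pos: [584.4, -87.3, 27.4]
ee_rot: [180.0, -0.0, 83.9]
force: [-0.4, -0.7, -1.2]
gripper_width: 45.3
```

Run:
```python
from h import *
s=state();print(s['ee_pos'],s['force'])
```

```text
[584.43239799 -87.31148205  27.43844344] [-0.43964945 -0.67443278 -1.1569154 ]
```

Call:
servo_tool(plan=[[[0,0,0.5,0,0,0,0.4],[0,0,1,0,0,0,0.4],[0,0,1,0,0,0,0.4],[0,0,1,0,0,0,0.4]]])

```text
time_s: 13.35
ee_pos: [584.5, -87.4, 27.2]
ee_rot: [180.0, -0.0, 83.9]
force: [-1.6, 0.6, 5.8]
gripper_width: 44.9
```

Call:
servo_tool(plan=[[[0,0,0,0,0,0,0.55],[0,0,0,0,0,0,0.65],[0,0,0,0,0,0,0.65],[0,0,-10,0,0,0,0.65],[0,0,-40,0,0,0,0.65],[0,0,-80,0,0,0,0.6],[0,0,-120,0,0,0,0.5],[0,0,-145,0,0,0,0.5],[0,0,-145,0,0,0,0.5]]])

```text
time_s: 14.25
ee_pos: [587.0, -87.8, 176.6]
ee_rot: [179.4, 0.0, 83.9]
force: [0.0, -0.2, 0.4]
gripper_width: 45.3
```

Run:
```python
from h import *
s=state();f=grab_frame('wrist'); save('w9',f)
f=grab_frame('side'); cv2.imwrite('pics/s9.png',cv2.resize(cv2.cvtColor(f['color'],cv2.COLOR_RGB2BGR)[200:360,280:480],None,fx=4,fy=3.75))
to((603.1,84,155))
```

```text
shift [172.4   0.5  17. ] rot [ 0.001  -0.      0.0005] t 14.3
```

View pics/s9.png

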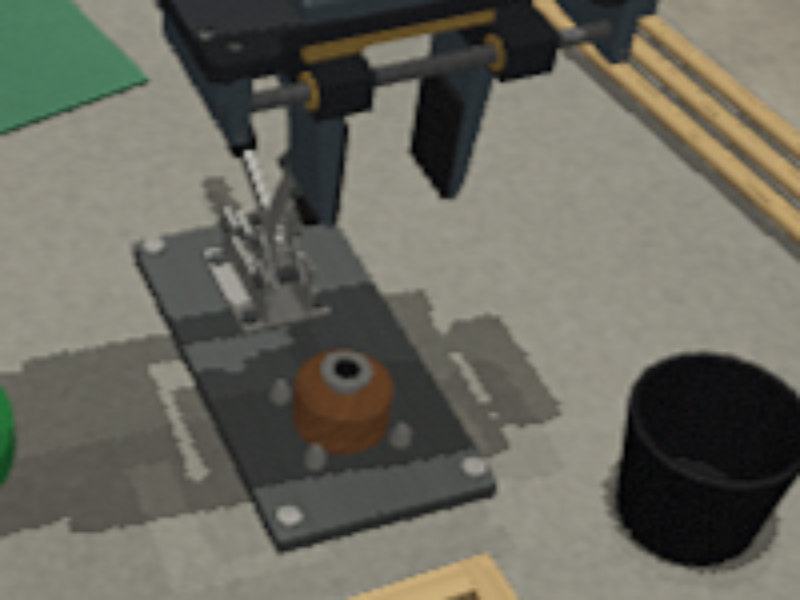

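View pics/w9.png

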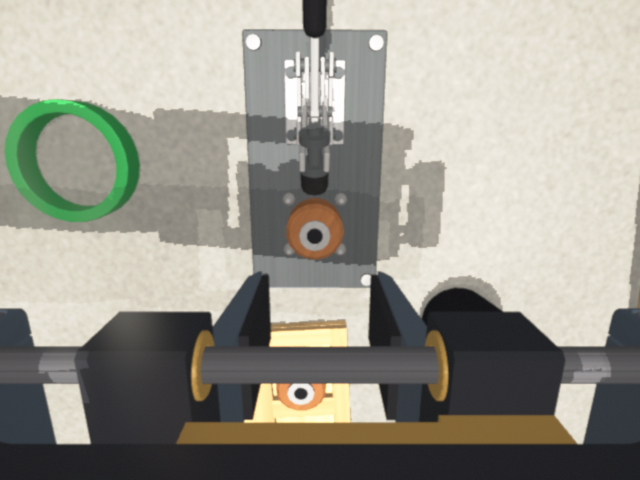

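Call:
servo_tool(plan=[[[40,0,0,0,0,0,0.5],[80,0,0,0,0,0,0.5],[120,0.5,0,0,0,0,0.5],[155,0.5,0,0,0,0,0.5],[172,0.5,0,0,0,0,0.5],[172,0.5,30,0,0,0,0.5],[172,0.5,65,0,0,0,0.5],[172,0.5,100,0,0,0,0.5],[172,0.5,122,0,0,0,0.5],[172,0.5,126.5,0,0,0,0.5],[172,0.5,126.5,0,0,0,0.5],[172,0.5,126.5,0,0,0,0.3],[172,0.5,126.5,0,0,0,0],[172,0.5,126.5,0,0,0,0],[172,0.5,126.5,0,0,0,0],[172,0.5,126.5,0,0,0,0],[172,0.5,126.5,0,0,0,0]]], squeeze=25)

```text
time_s: 16.05
ee_pos: [603.3, 83.8, 45.4]
ee_rot: [180.0, -0.0, 83.9]
force: [-1.2, 0.7, 2.2]
gripper_width: 13.6
```

Run:
```python
from h import *
s=state();print(s['ee_pos'],s['force'],s['gripper_width'])
f=grab_frame('side'); cv2.imwrite('pics/s10.png',cv2.resize(cv2.cvtColor(f['color'],cv2.COLOR_RGB2BGR)[200:360,280:480],None,fx=4,fy=3.75))
```

```text
[603.26568181  83.79217064  45.43453177] [-1.17454236  0.73956323  2.23027129] 13.593397662123047
```

View pics/s10.png

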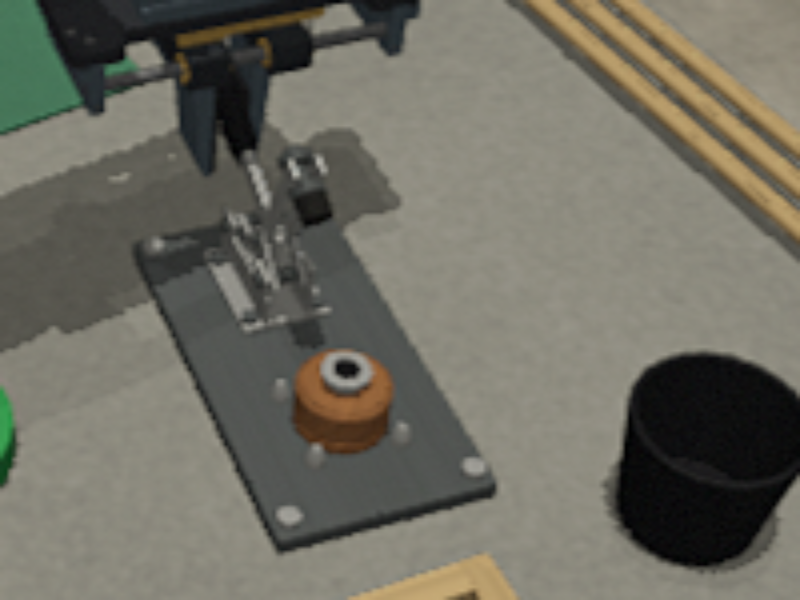

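Call:
servo_tool(plan=[[[0,0,0,0,0,0,0.3],[0,0,-4,0,0,0,0.3],[0,0,-4.3,0,0,0,0.3],[0,0,-4.3,0,0,0,0.3],[0,0,-4.3,0,0,0,0],[0,0,-4.3,0,0,0,0],[0,0,-4.3,0,0,0,0],[0,0,-4.3,0,0,0,0],[0,0,-4.3,0,0,0,0]]], squeeze=25)

```text
time_s: 17.0
ee_pos: [603.2, 83.6, 49.2]
ee_rot: [180.0, -0.0, 83.9]
force: [0.5, -0.3, -0.9]
gripper_width: 14.5
```

Run:
```python
from h import *
s=state();print(s['ee_pos'],s['force'],s['gripper_width'])
C=np.array([584.8,-88.0,0]); a=np.radians(-6.1); ey=np.array([-np.sin(a),np.cos(a),0])
for l,y,z in ((.3,66,136),(0.24,40,142),(0.,-16,133)):
    p=C+ey*(y+45); print(l, p[:2].round(1), z-19)
```

```text
[603.16575894  83.5832926   49.17149427] [ 0.51799656 -0.30782241 -0.94043106] 14.454730742227836
0.3 [596.6  22.4] 117
0.24 [593.8  -3.5] 123
0.0 [587.9 -59.2] 114
```

Call:
servo_tool(plan=[[[-1,0,-5,0,0,0,0],[-3,0,-10,0,0,0,0],[-7,0,-18,0,0,0,0],[-14,0,-29,0,0,0,0],[-20,0,-37,0,0,0,0],[-27,0,-44,0,0,0,0],[-34,0,-51,0,0,0,0],[-43,0,-57,0,0,0,0],[-52,0,-63,0,0,0,0],[-61,0,-67,0,0,0,0],[-70,0,-70,0,0,0,0],[-79,0,-72,0,0,0,0],[-87,0,-73,0,0,0,0],[-87,0,-73,0,0,0,0],[-87,0,-73,0,0,0,0]]], squeeze=30)

```text
time_s: 18.5
ee_pos: [593.6, -2.8, 119.5]
ee_rot: [-179.9, -0.0, 83.9]
force: [5.7, -0.0, -20.3]
gripper_width: 13.7
```

Run:
```python
from h import *
s=state();print(s['ee_pos'],s['force'],s['gripper_width'])
f=grab_frame('side'); cv2.imwrite('pics/s11.png',cv2.resize(cv2.cvtColor(f['color'],cv2.COLOR_RGB2BGR)[200:360,280:480],None,fx=4,fy=3.75))
```

```text
[593.62325796  -2.76888884 119.52397327] [ 5.68285870e+00 -1.35633259e-02 -2.02833287e+01] 13.675067405512806
```

View pics/s11.png

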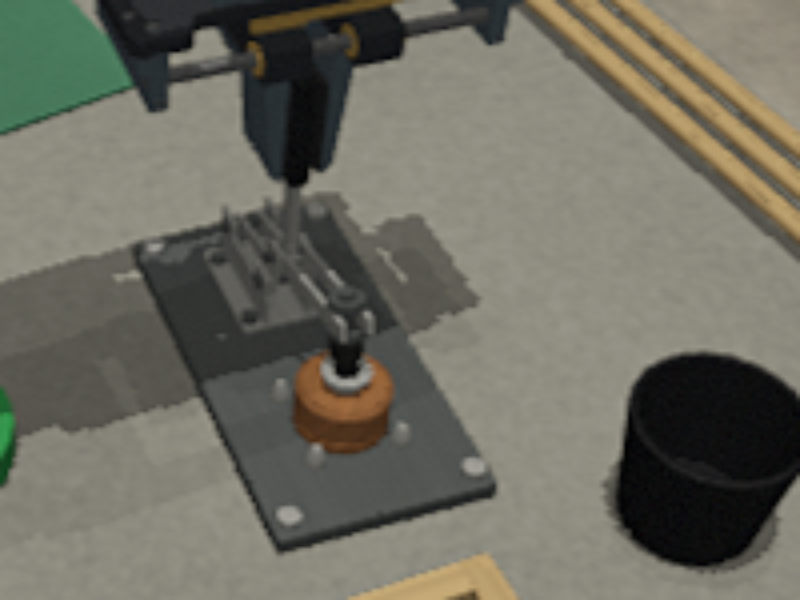

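Call:
servo_tool(plan=[[[-5,0,2,0,0,0,0],[-11,0,2,0,0,0,0],[-16,0,2,0,0,0,0],[-21,0,2,0,0,0,0],[-26,0,3,0,0,0,0],[-31,0,4,0,0,0,0],[-36,0,5,0,0,0,0],[-40,0,6.5,0,0,0,0],[-44,0,8,0,0,0,0],[-48,0,9.5,0,0,0,0],[-52,0,10.5,0,0,0,0],[-56,0,12,0,0,0,0],[-58,0,12,0,0,0,0],[-58,0,12,0,0,0,0],[-58,0,12,0,0,0,0]]], squeeze=35)

```text
time_s: 20.05
ee_pos: [587.8, -57.0, 111.6]
ee_rot: [180.0, -0.4, 83.8]
force: [0.9, 9.0, -0.1]
gripper_width: 13.9
```

Run:
```python
from h import *
s=state();print(s['ee_pos'],s['force'],s['gripper_width'])
f=grab_frame('side'); cv2.imwrite('pics/s12.png',cv2.resize(cv2.cvtColor(f['color'],cv2.COLOR_RGB2BGR)[200:360,280:480],None,fx=4,fy=3.75))
```

```text
[587.83261236 -56.99186917 111.56754714] [ 0.85386269  9.00252953 -0.06163665] 13.889521993138334
```

View pics/s12.png

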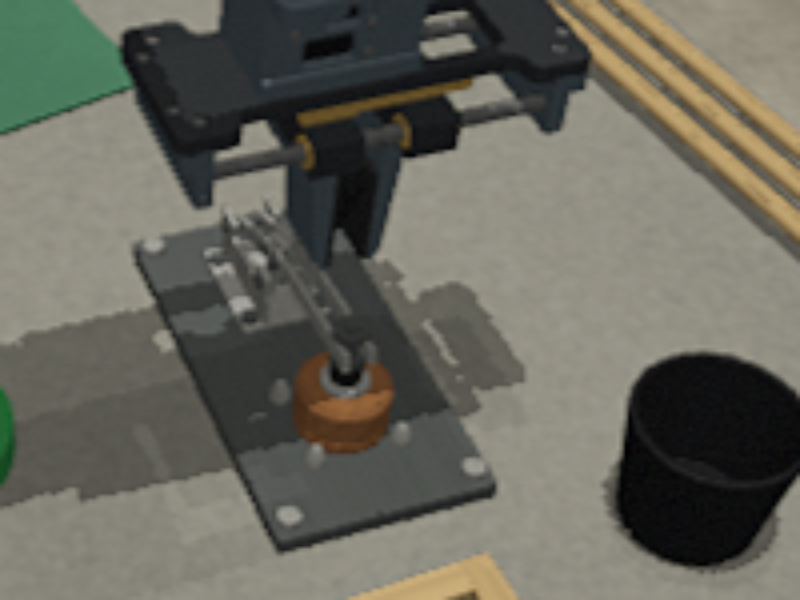

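Call:
servo_tool(plan=[[[-2,0,1,0,0,0,0],[-4,0,2,0,0,0,0],[-5,0,2,0,0,0,0],[-5,0,2,0,0,0,0],[-5,0,2,0,0,0,0]]])

```text
time_s: 20.6
ee_pos: [587.3, -61.7, 109.5]
ee_rot: [-180.0, -0.4, 83.8]
force: [-0.4, 8.6, -0.5]
gripper_width: 14.2
```

Call:
servo_tool(plan=[[[-2,0,1,0,0,0,0],[-4,0,1,0,0,0,0],[-4,0,1,0,0,0,0],[-4,0,1,0,0,0,0]]])

```text
time_s: 21.0
ee_pos: [587.1, -63.7, 108.4]
ee_rot: [-180.0, -0.6, 83.8]
force: [1.4, 15.5, -0.6]
gripper_width: 13.5
```

Run:
```python
from h import *
s=state();print(s['ee_pos'],s['force'],s['gripper_width'])
f=grab_frame('wrist'); save('w13',f)
f=grab_frame('side'); cv2.imwrite('pics/s13.png',cv2.resize(cv2.cvtColor(f['color'],cv2.COLOR_RGB2BGR)[200:360,280:480],None,fx=4,fy=3.75))
```

```text
[587.09078656 -63.65062754 108.3613722 ] [ 1.39108069 15.50690273 -0.56282876] 13.450923754421709
```

View pics/s13.png

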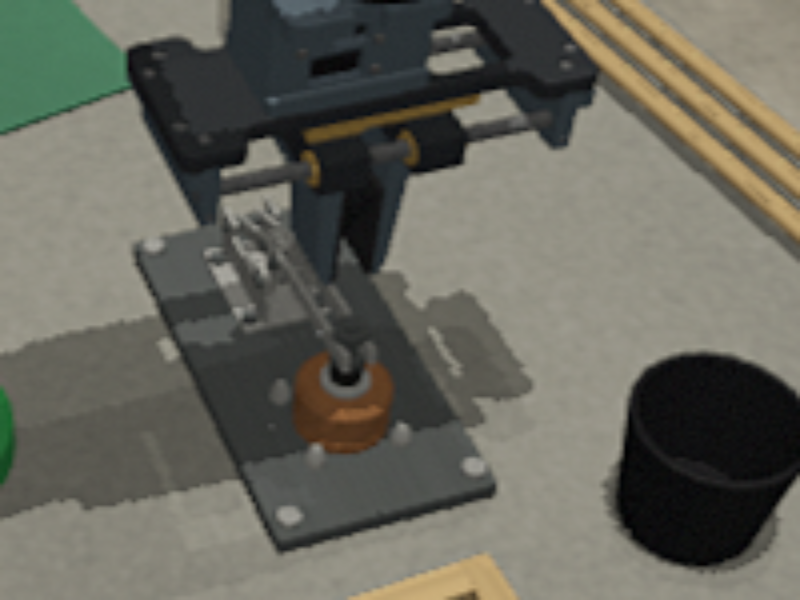

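View pics/w13.png

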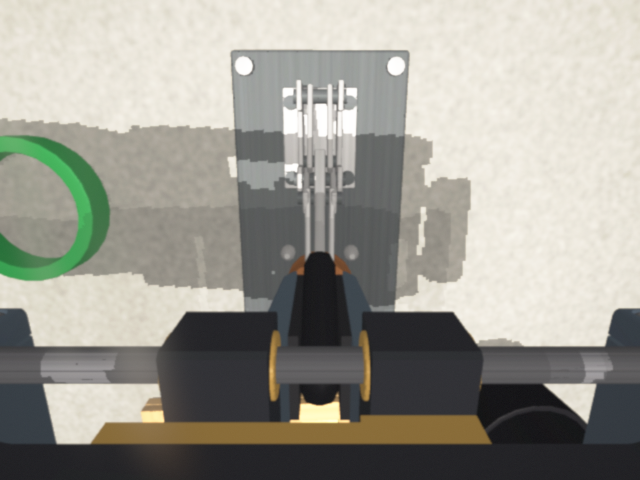

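View pics/w2.png

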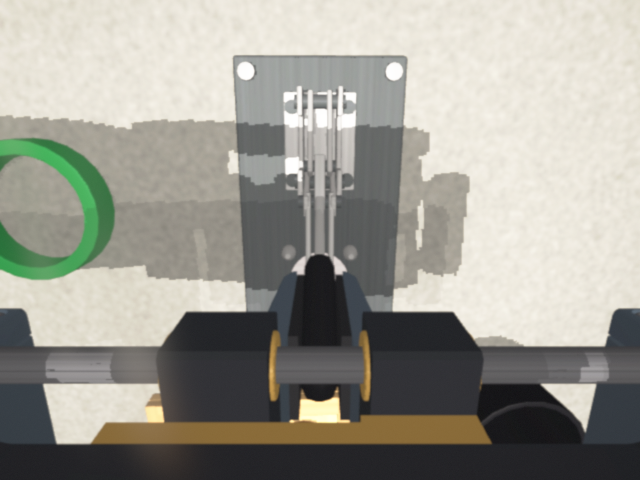

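Call:
servo_tool(plan=[[[-1.5,0,0,0,0,0,0],[-1.5,0,0,0,0,0,0],[-1.5,0,0,0,0,0,0]]])

```text
time_s: 21.4
ee_pos: [587.0, -64.1, 108.1]
ee_rot: [-180.0, -0.7, 83.8]
force: [1.6, 18.6, -1.9]
gripper_width: 13.7
```

Call:
servo_tool(plan=[[[1.5,0,0,0,0,0,0.4],[3,0,0,0,0,0,0.5],[3,0,0,0,0,0,0.5],[3,0,-40,0,0,0,0.5],[3,0,-80,0,0,0,0.5],[3,0,-110,0,0,0,0.5],[3,0,-110,0,0,0,0.5]]])

```text
time_s: 22.1
ee_pos: [589.4, -69.0, 222.8]
ee_rot: [179.4, 0.0, 83.9]
force: [0.1, -0.2, 0.5]
gripper_width: 45.6
```

Run:
```python
from h import *
import pickle
s=state();print(s['ee_pos'],s['force'],s['gripper_width'])
f=grab_frame('side'); f0=pickle.load(open('side0.pkl','rb'))
c=[cv2.resize(cv2.cvtColor(q['color'],cv2.COLOR_RGB2BGR)[230:350,300:420],None,fx=3.3,fy=3.3,interpolation=cv2.INTER_CUBIC) for q in (f0,f)]
cv2.imwrite('pics/s14.png',np.hstack(c))
to((587.5,-59.5,114))
```

```text
[589.39611315 -69.0021507  222.76628142] [ 0.11208303 -0.1583054   0.47283536] 45.62756322231885
shift [  9.2  -2.  105.9] rot [0.0053 0.0006 0.    ] t 22.1
```

View pics/s14.png

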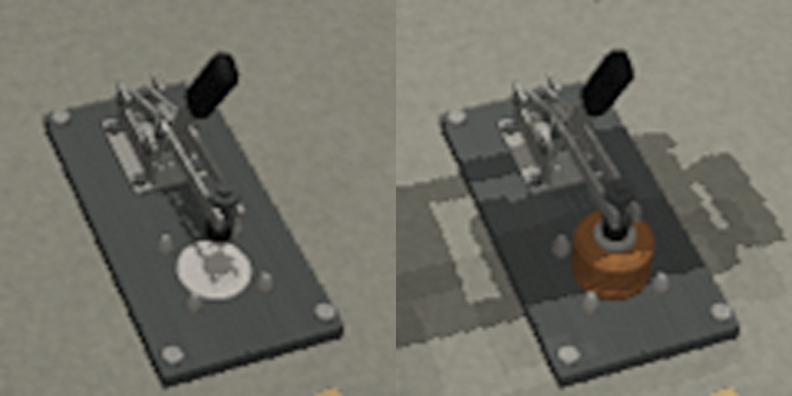

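Run:
```python
from h import *
import pickle
f=grab_frame('side'); f0=pickle.load(open('side0.pkl','rb'))
for q in (f0,f):
    v=q['color'].max(2).astype(int); m=(v<30); m[:243]=0;m[270:]=0;m[:,:352]=0;m[:,:][:,380:]=0
    ys,xs=np.nonzero(m); vx,vy,_,_=cv2.fitLine(np.c_[xs,ys].astype(np.float32),2,0,.01,.01).ravel(); print(len(xs),xs.mean(),ys.mean(),np.degrees(np.arctan2(vy,vx)),xs.min(),xs.max(),ys.min(),ys.max())
c=[cv2.resize(cv2.cvtColor(q['color'],cv2.COLOR_RGB2BGR)[240:310,330:390],None,fx=6.5,fy=6.5,interpolation=cv2.INTER_NEAREST) for q in (f0,f)]
cv2.imwrite('pics/s15.png',np.hstack(c))
C=np.array([584.8,-88.0,0]); a=np.radians(-6.1); ey=np.array([-np.sin(a),np.cos(a),0])
for y,z in ((-16,133),(-7,136)): print(proj(f,C+ey*(y+45)+[0,0,z]))
```

```text
168 363.5833333333333 256.125 -55.9657 357 371 247 265
177 363.50847457627117 254.94915254237287 -57.23546 356 371 246 264
[[363.72785072 256.21671843]]
[[361.86188398 251.62456085]]
```

View pics/s15.png

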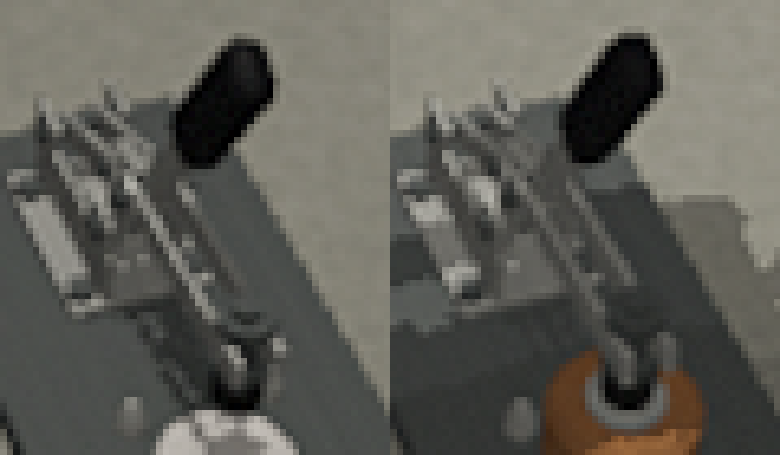

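Call:
servo_tool(plan=[[[6,-2,40,0,0,0,0.5],[9,-2,80,0,0,0,0.5],[9,-2,108,0,0,0,0.5],[9,-2,108,0,0,0,0.5],[9,-2,108,0,0,0,0.5],[9,-2,108,0,0,0,0.2],[9,-2,108,0,0,0,0],[9,-2,108,0,0,0,0],[9,-2,108,0,0,0,0],[9,-2,108,0,0,0,0],[9,-2,108,0,0,0,0]]], squeeze=40)

```text
time_s: 23.3
ee_pos: [587.5, -59.1, 110.1]
ee_rot: [179.8, -0.0, 83.9]
force: [3.7, -0.5, 2.9]
gripper_width: 13.9
```

Call:
servo_tool(plan=[[[-1,0,0.5,0,0,0,0],[-2,0,1,0,0,0,0],[-3,0,1.5,0,0,0,0],[-3,0,1.5,0,0,0,0],[-3,0,1.5,0,0,0,0]]])

```text
time_s: 23.8
ee_pos: [587.4, -59.6, 109.7]
ee_rot: [179.8, -0.3, 83.9]
force: [4.2, 6.1, 8.2]
gripper_width: 13.7
```

Call:
servo_tool(plan=[[[-2,0,0.5,0,0,0,0],[-4,0,1,0,0,0,0],[-5,0,1,0,0,0,0],[-5,0,1,0,0,0,0],[-5,0,1,0,0,0,0]]])

```text
time_s: 24.3
ee_pos: [587.1, -61.5, 108.5]
ee_rot: [179.8, -0.6, 83.8]
force: [5.3, 14.9, 8.1]
gripper_width: 13.8
```

Run:
```python
from h import *
import pickle
f=grab_frame('side'); f0=pickle.load(open('side0.pkl','rb'))
c=[cv2.resize(cv2.cvtColor(q['color'],cv2.COLOR_RGB2BGR)[240:320,330:390],None,fx=6.5,fy=6.5,interpolation=cv2.INTER_NEAREST) for q in (f0,f)]
cv2.imwrite('pics/s16.png',np.hstack(c))
```

```text
(no output)
```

View pics/s16.png

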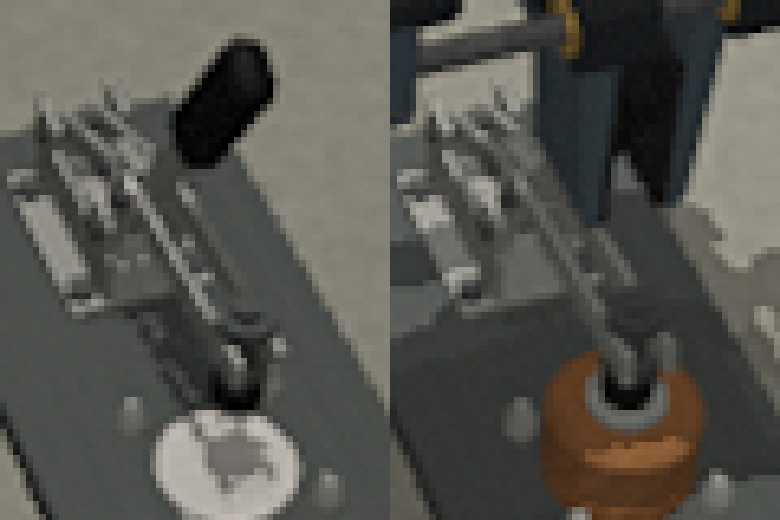

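Call:
servo_tool(plan=[[[4,0,-2,0,0,0,0],[8,0,-3,0,0,0,0],[13,0,-4,0,0,0,0],[18,0,-6,0,0,0,0],[24,0,-8,0,0,0,0],[31,0,-9.5,0,0,0,0],[38,0,-10,0,0,0,0],[48,0,-10,0,0,0,0],[59,0,-9,0,0,0,0],[59,0,-9,0,0,0,0]]], squeeze=30)

```text
time_s: 25.35
ee_pos: [592.8, -9.5, 118.2]
ee_rot: [179.7, 0.2, 84.0]
force: [3.0, -4.1, 12.2]
gripper_width: 13.8
```

Call:
servo_tool(plan=[[[8,0,1,0,0,0,0],[17,0,3,0,0,0,0],[26,0,6,0,0,0,0],[35,0,11,0,0,0,0],[44,0,16,0,0,0,0],[53,0,22,0,0,0,0],[60,0,29,0,0,0,0],[67,0,36,0,0,0,0],[73,0,44,0,0,0,0],[79,0,54,0,0,0,0],[84,0,64,0,0,0,0],[87,0,71,0,0,0,0],[88,0,74,0,0,0,0],[88,0,74,0,0,0,0]]])

```text
time_s: 26.75
ee_pos: [603.7, 85.5, 44.6]
ee_rot: [179.6, -0.6, 83.8]
force: [3.5, 19.3, 10.5]
gripper_width: 13.9
```

Run:
```python
from h import *
s=state();print(s['ee_pos'],s['force'],s['gripper_width'])
f=grab_frame('side'); cv2.imwrite('pics/s17.png',cv2.resize(cv2.cvtColor(f['color'],cv2.COLOR_RGB2BGR)[200:360,280:480],None,fx=4,fy=3.75))
```

```text
[603.70949053  85.49761672  44.60890612] [ 3.50923753 19.26458276 10.51303229] 13.88817030952029
```

View pics/s17.png

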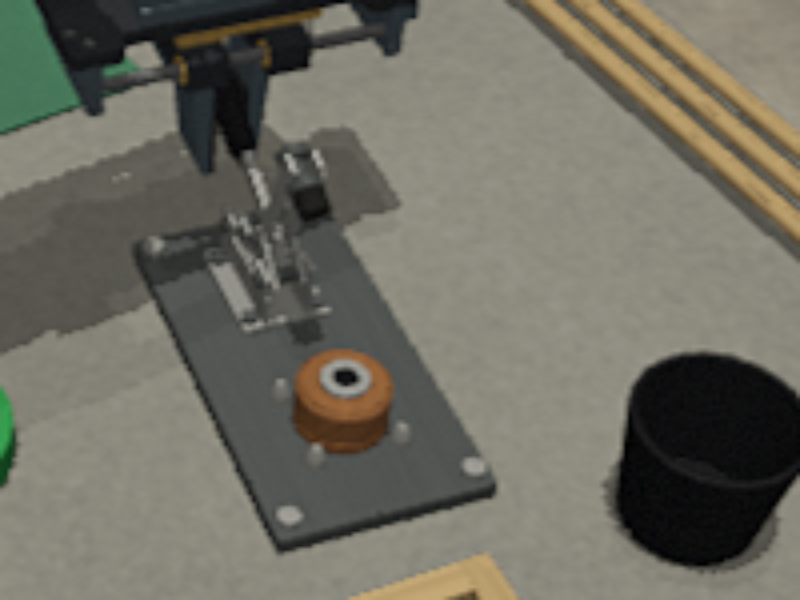

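```bash
cat >> h.py <<'E'
def pts(f,mask):
    ys,xs=np.nonzero(mask&(f['range_z']>0)); Z=f['range_z'][ys,xs]
    c=np.c_[(xs-f['cx'])/f['fx']*Z,(ys-f['cy'])/f['fy']*Z,Z]
    R=cv2.Rodrigues(f['rvec'])[0]; return (c-f['tvec'])@R
E
python3 - <<'E'
from h import *
import pickle
f0=pickle.load(open('side0.pkl','rb')); t0=pickle.load(open('top0.pkl','rb'))
f=grab_frame('side'); t=grab_frame('top')
def rep(n,f,xy,z0):
    P=pts(f,np.ones((480,640),bool)); d=np.linalg.norm(P[:,:2]-xy,axis=1); h=P[:,2]-z0
    a=h[(d<11)&(d>6)&(h>5)]; b=h[(d<20)&(d>15)&(h>5)]; 
    print(n,len(a),np.round(np.percentile(a,[10,50,90]),1) if len(a) else '',len(b),np.round(np.percentile(b,[10,50,90]),1) if len(b) else '')
rep('nest side',f,(584.8,-88.3),12); rep('nest top',t,(584.8,-88.3),12)
rep('a side0',f0,(419,358),4); rep('a top0',t0,(419,358),4)
rep('b side0',f0,(437,243.5),4); rep('b top0',t0,(437,243.5),4)
rep('d side',f,(555,-232.5),9); rep('d top',t,(555,-232.5),9)
E
```

```text
nest side 65 [32.2 34.1 35.4] 133 [28.7 31.1 32.5]
nest top 63 [31.4 34.2 35.8] 132 [27.8 30.2 32.8]
a side0 46 [31.  38.4 40.8] 62 [12.9 29.9 32.6]
a top0 81 [31.9 39.4 42. ] 140 [28.1 30.7 32.8]
b side0 60 [30.1 39.3 41.4] 81 [14.2 29.7 32.3]
b top0 78 [31.9 39.6 42.3] 139 [28.7 30.9 33.4]
d side 102 [31.4 33.8 35.2] 194 [29.3 30.9 32.3]
d top 63 [31.3 34.  36.3] 140 [28.5 30.7 32.9]
```

Call:
servo_tool(plan=[[[-1.5,0,0,0,0,0,0.3],[-1.5,0,0,0,0,0,0.5],[-1.5,0,0,0,0,0,0.5],[-1.5,0,-40,0,0,0,0.5],[-1.5,0,-80,0,0,0,0.6],[-1.5,0,-120,0,0,0,0.65],[-40,0,-130,0,0,0,0.65],[-80,0,-130,0,0,0,0.65],[-120,0,-130,0,0,0,0.65],[-160,0,-130,0,0,0,0.65],[-195,0,-130,0,0,0,0.65],[-215,0,-110,0,0,0,0.65],[-230,0,-90,0,0,0,0.65],[-230,0,-90,0,0,0,0.65],[-230,0,-90,0,0,0,0.65]]])

```text
time_s: 28.4
ee_pos: [575.7, -149.4, 131.4]
ee_rot: [-179.9, -0.0, 83.9]
force: [0.6, 0.4, -0.1]
gripper_width: 59.6
```

```bash
cat >> h.py <<'E'
def wpts(s,f,mask=None):
    Z=f['range_z']; ys,xs=np.nonzero(Z>0); Z=Z[ys,xs]
    c=np.c_[(xs-f['cx'])/f['fx']*Z,(ys-f['cy'])/f['fy']*Z,Z]; T=f['tool_from_camera']
    R=Ro.from_euler('xyz',s['ee_rot'],degrees=True)
    return R.apply(c@T[:3,:3].T+T[:3,3])+s['ee_pos'],xs,ys
E
python3 - <<'E'
from h import *
s=state();f=grab_frame('wrist'); save('w18',f); print(s['ee_pos'],s['gripper_width'])
for o in flange(s,f,45): print(o)
P,xs,ys=wpts(s,f)
fl=[o for o in flange(s,f,45)]
for o in fl:
    c=o[2][:2]; d=np.linalg.norm(P[:,:2]-c,axis=1)
    a=P[(d<11)&(d>6.5)&(P[:,2]>25),2]; b=P[(d<20)&(d>15)&(P[:,2]>25),2]; print(c,np.median(a),np.median(b))
E
```

```text
[ 575.73269456 -149.35537733  131.36203621] 59.56351806010282
((322.7, 155.8), (40, 40), array([584.5, -88.5,  45. ]))
[584.5 -88.5] 44.45739602392847 41.48091777587403
```

View pics/w18.png

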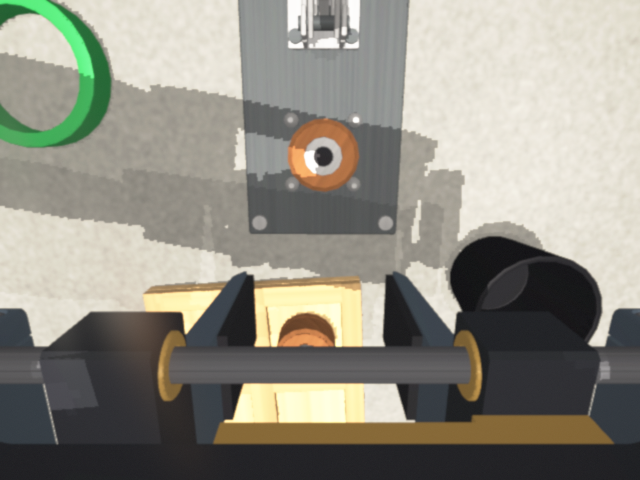

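Run:
```python
from h import *
f=grab_frame('side'); cv2.imwrite('pics/s19.png',cv2.resize(cv2.cvtColor(f['color'],cv2.COLOR_RGB2BGR)[200:360,280:480],None,fx=4,fy=3.75))
f=grab_frame('top'); cv2.imwrite('pics/t19.png',cv2.resize(cv2.cvtColor(f['color'],cv2.COLOR_RGB2BGR)[130:330,100:420],None,fx=2.5,fy=2.5))
```

```text
(no output)
```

View pics/s19.png

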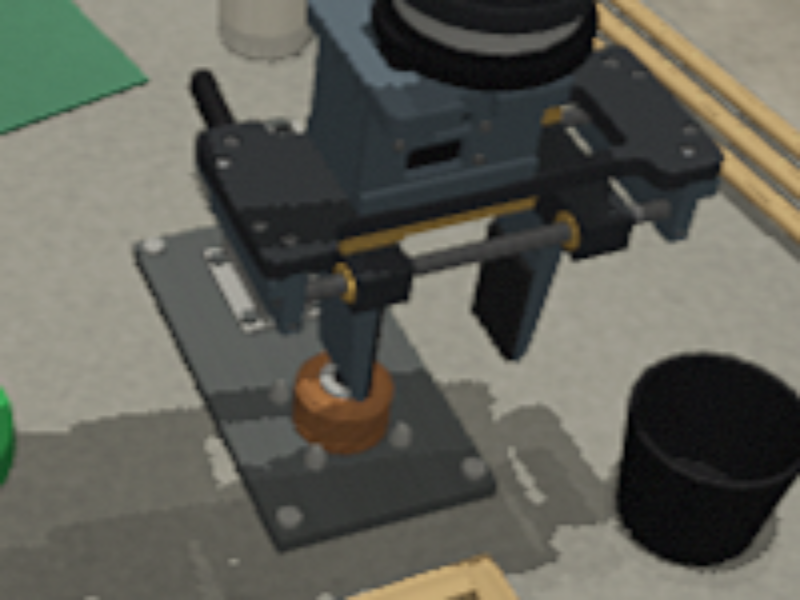

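View pics/t19.png

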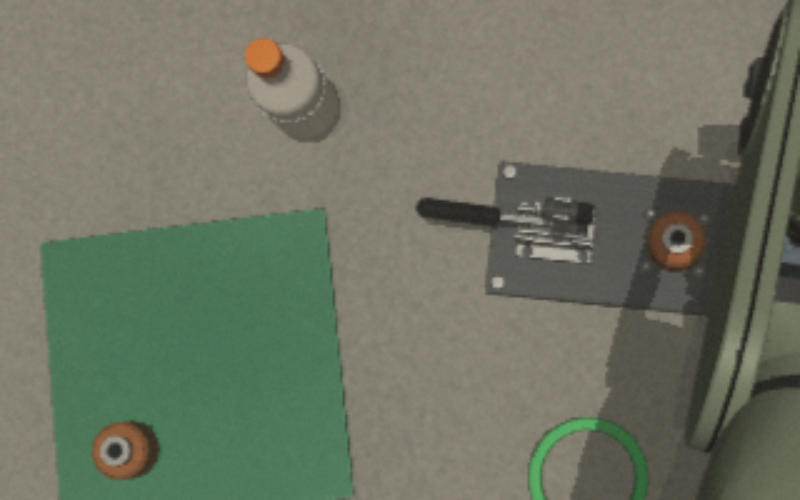

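Run:
```python
from h import *
to((584.7,-88,27.5))
```

```text
shift [ 61.1   1.2 105.3] rot [ 0.0016 -0.      0.0014] t 28.6
```

Call:
servo_tool(plan=[[[30,1,10,0,0,0,0.65],[61,1.2,20,0,0,0,0.65],[61,1.2,45,0,0,0,0.65],[61,1.2,60,0,0,0,0.65],[61,1.2,80,0,0,0,0.65],[61,1.2,95,0,0,0,0.65],[61,1.2,102,0,0,0,0.65],[61,1.2,104.5,0,0,0,0.65],[61,1.2,104.5,0,0,0,0.55],[61,1.2,104.5,0,0,0,0.4],[61,1.2,104.5,0,0,0,0.4],[61,1.2,104.5,0,0,0,0.4],[61,1.2,104.5,0,0,0,0.4]]], squeeze=30)

```text
time_s: 29.85
ee_pos: [584.7, -88.8, 28.2]
ee_rot: [179.9, -0.0, 83.9]
force: [-0.0, 1.4, 5.0]
gripper_width: 45.3
```

Call:
servo_tool(plan=[[[0,0,-5,0,0,0,0.4],[0,0,-20,0,0,0,0.4],[0,0,-50,0,0,0,0.4],[0,0,-85,0,0,0,0.4],[0,0,-105,0,0,0,0.4],[0,0,-105,0,0,0,0.4]]])

```text
time_s: 30.45
ee_pos: [585.7, -89.3, 135.3]
ee_rot: [179.6, 0.0, 83.9]
force: [0.9, 0.5, -0.5]
gripper_width: 45.7
```

Run:
```python
from h import *
s=state();print(s['gripper_width'],s['force'])
to((479.8,-225,100))
```

```text
45.69160161552564 [ 0.89931571  0.46470114 -0.48965322]
shift [-146.2  -91.2   34.8] rot [0.0064 0.0005 0.0004] t 30.4
```

Call:
servo_tool(plan=[[[-25,-15,0,0,0,0,0.4],[-55,-34,0,0,0,0,0.4],[-85,-53,0,0,0,0,0.4],[-115,-72,5,0,0,0,0.4],[-135,-84,15,0,0,0,0.4],[-146,-91,30,0,0,0,0.4],[-146,-91,50,0,0,0,0.4],[-146,-91,65,0,0,0,0.4],[-146,-91,75,0,0,0,0.4],[-146,-91,75,0,0,0,0.4],[-146,-91,75,0,0,0,0.4]]])

```text
time_s: 31.55
ee_pos: [478.0, -224.2, 56.9]
ee_rot: [-180.0, -0.0, 83.9]
force: [-0.3, -0.3, -1.2]
gripper_width: 45.3
```

Run:
```python
from h import *
s=state();f=grab_frame('wrist'); save('w20',f); print(s['ee_pos'],s['gripper_width'])
to((479.8,-225,24.2))
```

```text
[ 477.97883527 -224.21860418   56.9457746 ] 45.30927235297667
shift [-0.5  1.5 33.3] rot [0.0005 0.0001 0.0007] t 31.6
```

View pics/w20.png

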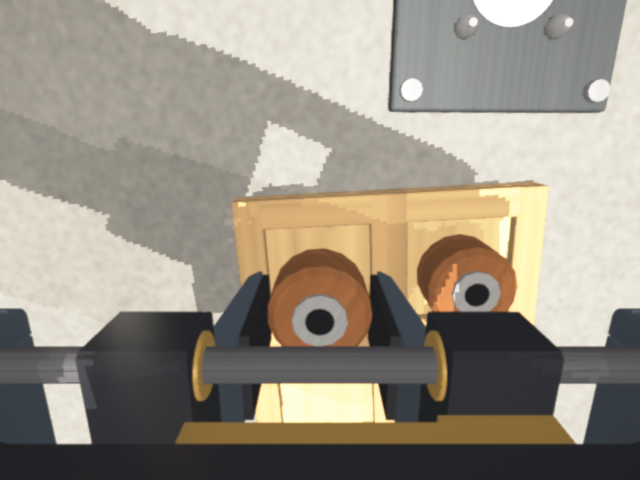

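Call:
servo_tool(plan=[[[-0.5,1,10,0,0,0,0.4],[-0.5,1,20,0,0,0,0.4],[-0.5,1,28,0,0,0,0.4],[-0.5,1,32,0,0,0,0.4],[-0.5,1,32,0,0,0,0.4],[-0.5,1,32,0,0,0,0.4]]])

```text
time_s: 32.2
ee_pos: [478.5, -224.7, 25.1]
ee_rot: [-179.9, -0.0, 83.9]
force: [-1.2, 0.7, 1.7]
gripper_width: 45.2
```

Call:
servo_tool(plan=[[[0,0,0.5,0,0,0,0.4],[0,0,0.5,0,0,0,0.4],[0,0,0.5,0,0,0,0.4]]])

```text
time_s: 32.5
ee_pos: [478.5, -224.7, 25.1]
ee_rot: [-180.0, -0.0, 83.9]
force: [-1.9, 1.2, 5.2]
gripper_width: 45.3
```

Contact with the floor; release, rise.

Call:
servo_tool(plan=[[[0,0,0,0,0,0,0.5],[0,0,0,0,0,0,0.62],[0,0,0,0,0,0,0.62],[0,0,-10,0,0,0,0.62],[0,0,-45,0,0,0,0.62],[0,0,-90,0,0,0,0.62],[0,0,-135,0,0,0,0.8],[0,0,-160,0,0,0,0.8],[0,0,-160,0,0,0,1]]])

```text
time_s: 33.4
ee_pos: [481.4, -226.2, 189.7]
ee_rot: [179.4, 0.2, 83.9]
force: [-0.1, -0.0, -0.1]
gripper_width: 77.8
```

Run:
```python
from h import *
s=state();f=grab_frame('wrist'); save('w21',f); print(s['ee_pos'],s['gripper_width'])
for o in flange(s,f,42): print(o)
f=grab_frame('side');save('s21',f)
f=grab_frame('top');save('t21',f)
to((419,300,185))
```

```text
[ 481.42780199 -226.21848941  189.68228933] 77.80846393007876
((311.5, 226.5), (30, 31), array([ 476.7, -225.4,   42. ]))
((408.9, 225.7), (30, 32), array([ 555.6, -233.4,   42. ]))
shift [ 5.154e+02 -1.145e+02 -5.000e-01] rot [-0.0014 -0.0006  0.0004] t 33.5
```

View pics/w21.png

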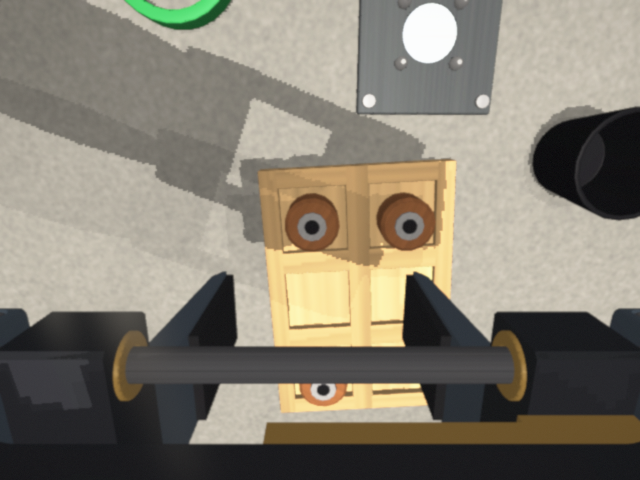

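View pics/t21.png

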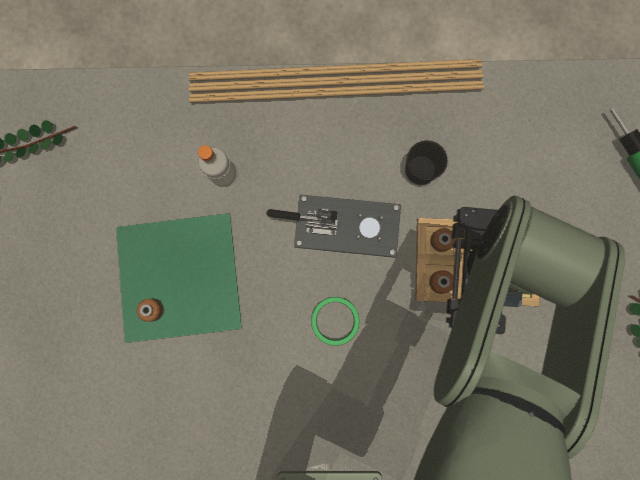

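Call:
servo_tool(plan=[[[45,-10,0,0,0,0,1],[90,-20,0,0,0,0,1],[140,-31,0,0,0,0,1],[190,-42,0,0,0,0,1],[240,-53,0,0,0,0,1],[290,-64,0,0,0,0,1],[340,-75,0,0,0,0,1],[390,-86,0,0,0,0,1],[440,-98,0,0,0,0,1],[485,-108,0,0,0,0,1],[515,-114,0,0,0,0,1],[515,-114,0,0,0,0,1],[515,-114,0,0,0,0,1],[515,-114,0,0,0,0,1]]])

```text
time_s: 34.95
ee_pos: [419.6, 297.9, 183.7]
ee_rot: [-179.9, 0.1, 83.9]
force: [-0.1, 0.5, 0.0]
gripper_width: 91.2
```

Run:
```python
from h import *
s=state();f=grab_frame('wrist'); save('w22',f); print(s['ee_pos'],s['ee_rot'],s['gripper_width'])
fl=flange(s,f,43)
for o in fl: print(o)
to((fl[0][2][0]+.5,fl[0][2][1],18) if fl else (419,358,18))
```

```text
[419.5739017  297.91971326 183.66719194] [-1.79893859e+02  1.17100737e-01  8.38890488e+01] 91.24147272356693
((312.1, 153.6), (33, 34), array([420.4, 357. ,  43. ]))
shift [ 59.2  -5.  165.9] rot [-0.0013  0.0015 -0.0008] t 35.0
```

View pics/w22.png

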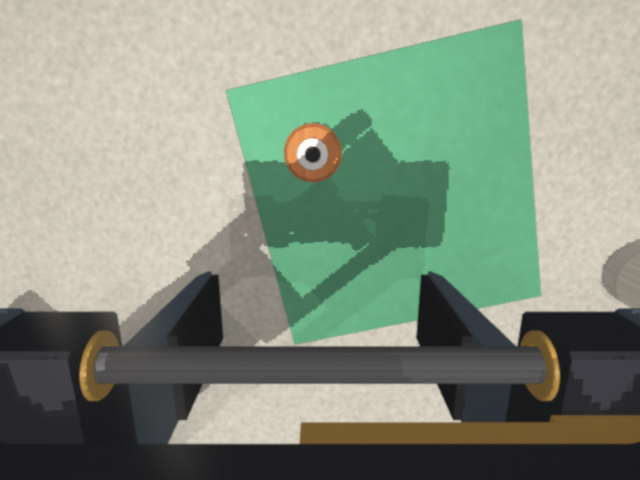

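Call:
servo_tool(plan=[[[30,-2,30,0,0,0,1],[59,-5,65,0,0,0,1],[59,-5,105,0,0,0,1],[59,-5,140,0,0,0,1],[59,-5,160,0,0,0,0.9],[59,-5,165.5,0,0,0,0.8],[59,-5,165.5,0,0,0,0.7],[59,-5,165.5,0,0,0,0.4],[59,-5,165.5,0,0,0,0.4],[59,-5,165.5,0,0,0,0.4],[59,-5,165.5,0,0,0,0.4],[59,-5,165.5,0,0,0,0.4]]], squeeze=30)

```text
time_s: 36.2
ee_pos: [421.9, 358.8, 20.5]
ee_rot: [179.9, -0.1, 83.9]
force: [-0.0, -0.9, 6.0]
gripper_width: 45.1
```

Run:
```python
from h import *
s=state();print(s['ee_pos'],s['force'],s['gripper_width'])
```

```text
[421.86196053 358.77942718  20.46778369] [-0.01464361 -0.89582571  6.02176007] 45.087456566445475
```

Call:
servo_tool(plan=[[[0,0,-10,0,0,0,0.4],[0,0,-40,0,0,0,0.4],[0,0,-80,0,0,0,0.4],[0,0,-120,0,0,0,0.4],[0,0,-160,0,0,0,0.4],[0,0,-180,0,0,0,0.4],[0,0,-180,0,0,0,0.4]]])

```text
time_s: 36.9
ee_pos: [422.7, 359.6, 203.1]
ee_rot: [179.7, -0.3, 83.9]
force: [0.1, 0.5, -1.8]
gripper_width: 44.9
```

Run:
```python
from h import *
print(state()['gripper_width'],state()['force'])
to((578,-155,200))
```

```text
44.89570248393946 [ 0.06876011  0.52860423 -1.76746697]
shift [-495.4  208.8    1.4] rot [ 0.0056 -0.0058  0.0006] t 36.9
```

Call:
servo_tool(plan=[[[-30,13,0,0,0,0,0.4],[-68,29,0,0,0,0,0.4],[-106,45,0,0,0,0,0.4],[-144,61,0,0,0,0,0.4],[-182,77,0,0,0,0,0.4],[-220,93,0,0,0,0,0.4],[-258,109,0,0,0,0,0.4],[-296,125,0,0,0,0,0.4],[-334,141,0,0,0,0,0.4],[-372,157,0,0,0,0,0.4],[-410,173,0,0,0,0,0.4],[-448,189,0,0,0,0,0.4],[-480,203,20,0,0,0,0.4],[-495,209,45,0,0,0,0.4],[-495,209,65,0,0,0,0.4],[-495,209,72,0,0,0,0.4],[-495,209,72,0,0,0,0.4],[-495,209,72,0,0,0,0.4]]])

```text
time_s: 38.7
ee_pos: [577.0, -155.5, 127.6]
ee_rot: [180.0, -0.0, 84.0]
force: [-0.3, 0.3, 0.2]
gripper_width: 45.3
```

Run:
```python
from h import *
import pickle
s=state();f=grab_frame('wrist'); save('w23',f); print(s['ee_pos'],s['ee_rot'],s['gripper_width'],s['force'])
R=Ro.from_euler('xyz',s['ee_rot'],degrees=True)
print('held', R.inv().apply(ray(f,[(320,334)],s['ee_pos'][2]+24,s)[0]-s['ee_pos']))
hsv=cv2.cvtColor(f['color'],cv2.COLOR_RGB2HSV); m=((hsv[...,2]>200)&(hsv[...,1]<40)).astype(np.uint8); m[:90]=0;m[215:]=0;m[:,:260]=0;m[:,390:]=0
k=max(cv2.findContours(m,0,1)[0],key=cv2.contourArea); (x,y),ax,_=cv2.fitEllipse(k); print(x,y,ax); p=ray(f,[(x,y)],12,s)[0]; print(p,R.inv().apply(p-s['ee_pos']))
to((584.8,-88.3,27))
```

```text
[ 576.99905747 -155.51964439  127.57190056] [ 1.79974340e+02 -2.97867979e-03  8.39685444e+01] 45.27048620476944 [-0.34514057  0.33239642  0.17466568]
held [ -1.49224121   0.5298654  -23.99984272]
319.2305908203125 142.59262084960938 (60.154876708984375, 62.476715087890625)
[584.38310808 -87.69218474  12.        ] [ 68.22185777   0.16448235 115.57553267]
shift [ 67.7   0.2 101.1] rot [0.0016 0.0002 0.0013] t 38.8
```

View pics/w23.png

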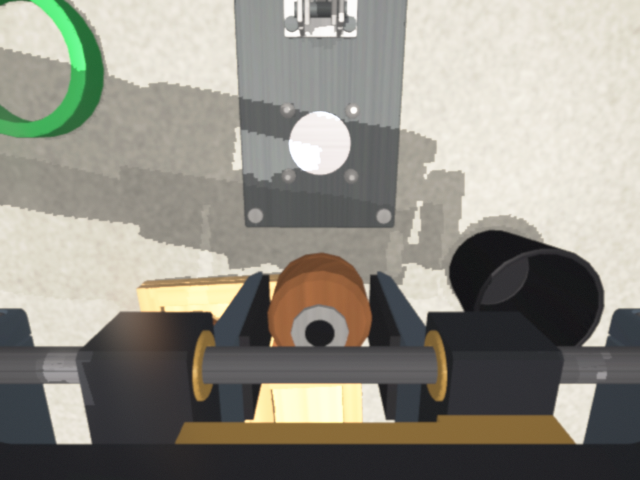

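Call:
servo_tool(plan=[[[30,0,0,0,0,0,0.4],[55,0,10,0,0,0,0.4],[69,0.2,30,0,0,0,0.4],[69,0.2,50,0,0,0,0.4],[69,0.2,70,0,0,0,0.4],[69,0.2,80,0,0,0,0.4],[69,0.2,83,0,0,0,0.4],[69,0.2,83,0,0,0,0.4],[69,0.2,83,0,0,0,0.4],[69,0.2,83,0,0,0,0.4]]])

```text
time_s: 39.75
ee_pos: [585.0, -87.5, 45.3]
ee_rot: [179.9, 0.0, 83.9]
force: [0.2, 0.1, -1.6]
gripper_width: 45.1
```

Run:
```python
from h import *
s=state();f=grab_frame('wrist'); save('w24',f); print(s['ee_pos'],s['ee_rot'],s['gripper_width'],s['force'])
to((584.5,-86.9,27))
```

```text
[584.99998424 -87.53250709  45.26539195] [1.79884160e+02 9.28095941e-04 8.39187111e+01] 45.13641540275988 [ 0.16352742  0.0674919  -1.61046519]
shift [ 0.6 -0.5 18.1] rot [0.0018 0.     0.0003] t 39.8
```

View pics/w24.png

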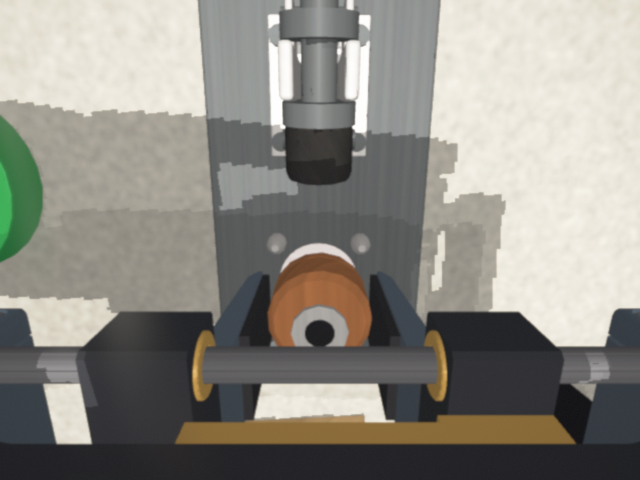

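Call:
servo_tool(plan=[[[0.6,-0.3,3,0,0,0,0.4],[0.6,-0.3,6,0,0,0,0.4],[0.6,-0.3,9,0,0,0,0.4],[0.6,-0.3,11,0,0,0,0.4],[0.6,-0.3,11,0,0,0,0.4],[0.6,-0.3,11,0,0,0,0.4]]])

```text
time_s: 40.4
ee_pos: [584.1, -86.7, 33.1]
ee_rot: [-180.0, -0.0, 83.9]
force: [0.6, -0.6, -1.7]
gripper_width: 45.0
```

Call:
servo_tool(plan=[[[0.2,0.3,2,0,0,0,0.4],[0.2,0.3,4,0,0,0,0.4],[0.2,0.3,5,0,0,0,0.4],[0.2,0.3,5.5,0,0,0,0.4],[0.2,0.3,5.5,0,0,0,0.4],[0.2,0.3,5.5,0,0,0,0.4]]])

```text
time_s: 41.0
ee_pos: [584.3, -86.5, 28.5]
ee_rot: [180.0, -0.0, 83.9]
force: [-2.2, -0.5, 5.2]
gripper_width: 45.4
```

Seated with contact force at z 28.5 as expected. Release and rise.

Call:
servo_tool(plan=[[[0,0,0,0,0,0,0.55],[0,0,0,0,0,0,0.65],[0,0,0,0,0,0,0.65],[0,0,-10,0,0,0,0.65],[0,0,-40,0,0,0,0.65],[0,0,-80,0,0,0,0.6],[0,0,-120,0,0,0,0.5],[0,0,-145,0,0,0,0.5],[0,0,-145,0,0,0,0.5]]])

```text
time_s: 41.9
ee_pos: [587.0, -87.0, 177.9]
ee_rot: [179.4, 0.0, 83.9]
force: [0.9, 0.1, -0.0]
gripper_width: 45.6
```

Run:
```python
from h import *
s=state();f=grab_frame('wrist'); save('w25',f)
to((603,83.5,170))
```

```text
shift [171.1  -0.6   5.2] rot [0.0049 0.0002 0.0005] t 42.0
```

View pics/w25.png

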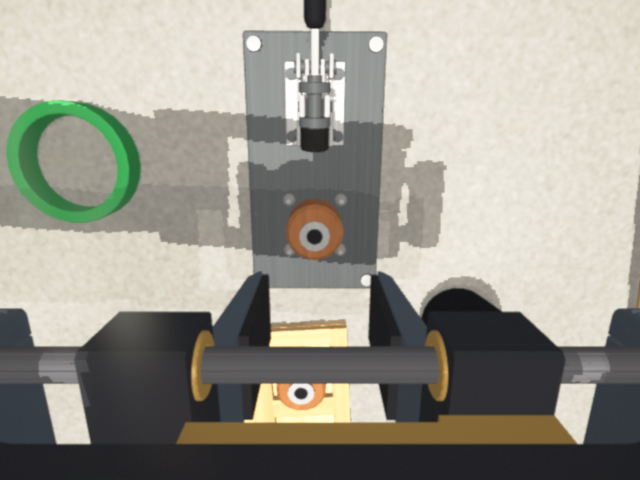

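Call:
servo_tool(plan=[[[40,0,0,0,0,0,0.5],[80,0,0,0,0,0,0.5],[120,0,0,0,0,0,0.5],[155,0,0,0,0,0,0.5],[171,0,0,0,0,0,0.5],[171,0,30,0,0,0,0.5],[171,0,65,0,0,0,0.5],[171,0,100,0,0,0,0.5],[171,0,120,0,0,0,0.5],[171,0,122.5,0,0,0,0.5],[171,0,122.5,0,0,0,0.5],[171,0,122.5,0,0,0,0.5]]])

```text
time_s: 43.15
ee_pos: [603.4, 83.3, 51.3]
ee_rot: [179.9, -0.0, 83.9]
force: [0.3, 0.8, 0.6]
gripper_width: 45.7
```

Run:
```python
from h import *
to((602.7,83.1,50))
s=state();f=grab_frame('wrist'); save('w26',f)
```

```text
shift [-0.3 -0.6  1.3] rot [ 0.002  -0.0004  0.0001] t 43.1
```

View pics/w26.png

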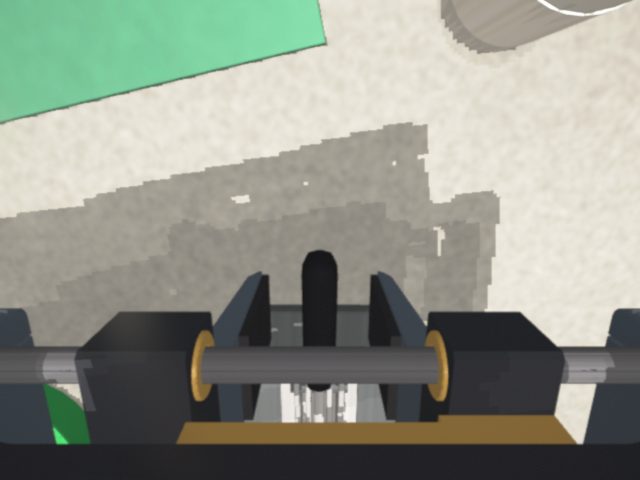

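Well centred. Grip and swing closed.

Call:
servo_tool(plan=[[[0,0,0,0,0,0,0.2],[0,0,0,0,0,0,0],[0,0,0,0,0,0,0],[0,0,0,0,0,0,0],[0,0,0,0,0,0,0],[-1,0,-5,0,0,0,0],[-3,0,-10,0,0,0,0],[-7,0,-18,0,0,0,0],[-14,0,-29,0,0,0,0],[-20,0,-37,0,0,0,0],[-27,0,-44,0,0,0,0],[-34,0,-51,0,0,0,0],[-43,0,-57,0,0,0,0],[-52,0,-62,0,0,0,0],[-61,0,-66,0,0,0,0],[-70,0,-69,0,0,0,0],[-79,0,-71,0,0,0,0],[-87,0,-71,0,0,0,0],[-87,0,-71,0,0,0,0]]], squeeze=30)

```text
time_s: 45.1
ee_pos: [593.8, -2.0, 124.3]
ee_rot: [179.9, -0.2, 83.8]
force: [0.8, 4.0, 8.9]
gripper_width: 13.8
```

Call:
servo_tool(plan=[[[-5,0,0,0,0,0,0],[-11,0,0,0,0,0,0],[-16,0,0,0,0,0,0],[-21,0,0,0,0,0,0],[-26,0,1,0,0,0,0],[-31,0,2,0,0,0,0],[-36,0,3,0,0,0,0],[-40,0,4.5,0,0,0,0],[-44,0,6,0,0,0,0],[-48,0,7.5,0,0,0,0],[-52,0,9,0,0,0,0],[-56,0,10,0,0,0,0],[-60,0,11,0,0,0,0],[-63,0,12,0,0,0,0],[-63,0,12,0,0,0,0],[-63,0,12,0,0,0,0]]], squeeze=40)

```text
time_s: 46.7
ee_pos: [587.0, -65.6, 113.8]
ee_rot: [179.8, -0.1, 83.9]
force: [-1.9, -0.5, 16.7]
gripper_width: 13.7
```

Call:
servo_tool(plan=[[[-2,0,0.5,0,0,0,0],[-3,0,1,0,0,0,0],[-3,0,1,0,0,0,0],[-3,0,1,0,0,0,0]]])

```text
time_s: 47.1
ee_pos: [586.7, -68.5, 112.6]
ee_rot: [179.8, -0.1, 83.9]
force: [-1.8, 1.0, 14.2]
gripper_width: 13.1
```

Run:
```python
from h import *
f=grab_frame('wrist'); save('w27',f)
f=grab_frame('side'); cv2.imwrite('pics/s27.png',cv2.resize(cv2.cvtColor(f['color'],cv2.COLOR_RGB2BGR)[200:360,280:480],None,fx=4,fy=3.75))
```

```text
(no output)
```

View pics/s27.png

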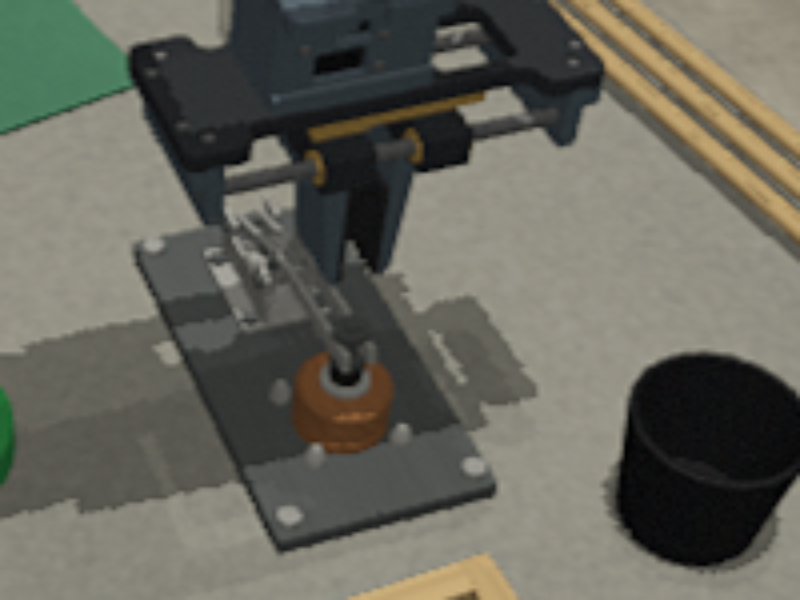

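View pics/w27.png

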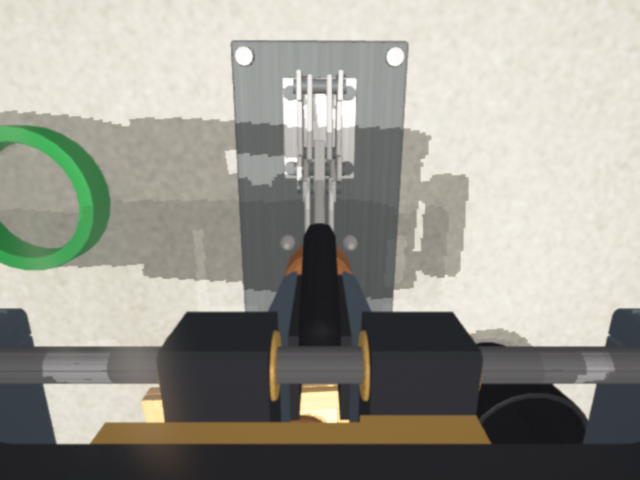

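Call:
servo_tool(plan=[[[0,0,0,0,0,0,0.4],[0,0,0,0,0,0,0.5],[0,0,0,0,0,0,0.5],[0,0,-40,0,0,0,0.5],[0,0,-80,0,0,0,0.5],[0,0,-105,0,0,0,0.5],[0,0,-105,0,0,0,0.5],[0,0,-105,0,0,0,0.5]]])

```text
time_s: 48.0
ee_pos: [585.7, -68.7, 212.9]
ee_rot: [-179.9, -0.0, 83.9]
force: [-0.0, -0.3, -0.7]
gripper_width: 45.7
```

```bash
cat >> h.py <<'E'
def handle(f):
    v=f['color'].max(2).astype(int); m=(v<30); m[:243]=0;m[270:]=0;m[:,:345]=0;m[:,380:]=0
    ys,xs=np.nonzero(m); vx,vy,_,_=cv2.fitLine(np.c_[xs,ys].astype(np.float32),2,0,.01,.01).ravel(); print('handle',len(xs),xs.mean(),ys.mean(),np.degrees(np.arctan2(vy,vx)),xs.min(),xs.max(),ys.min(),ys.max())
E
python3 - <<'E'
from h import *
import pickle
f=grab_frame('side'); f0=pickle.load(open('side0.pkl','rb'))
handle(f0);handle(f)
c=[cv2.resize(cv2.cvtColor(q['color'],cv2.COLOR_RGB2BGR)[235:320,330:390],None,fx=6.5,fy=6.5,interpolation=cv2.INTER_NEAREST) for q in (f0,f)]
cv2.imwrite('pics/s28.png',np.hstack(c))
to((587.5,-59.5,112))
E
```

```text
handle 168 363.5833333333333 256.125 -55.9657 357 371 247 265
handle 145 360.048275862069 250.24137931034483 -68.81634 355 367 243 259
shift [ 9.3  1.6 99.8] rot [-0.003  -0.0001  0.0006] t 48.0
```

View pics/s28.png

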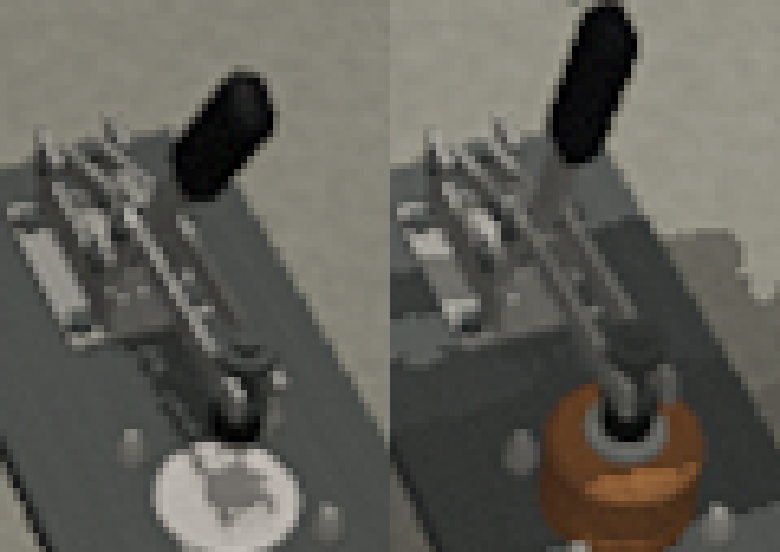

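Run:
```python
from h import *
to((588.6,-46,115))
```

```text
shift [22.8  1.3 96.8] rot [-0.003  -0.0001  0.0006] t 48.0
```

Call:
servo_tool(plan=[[[15,1,20,0,0,0,0.5],[23,1.3,55,0,0,0,0.5],[23,1.3,85,0,0,0,0.5],[23,1.3,97,0,0,0,0.5],[23,1.3,97,0,0,0,0.5],[23,1.3,97,0,0,0,0.3],[23,1.3,97,0,0,0,0],[23,1.3,97,0,0,0,0],[23,1.3,97,0,0,0,0],[23,1.3,97,0,0,0,0],[23,1.3,97,0,0,0,0]]], squeeze=45)

```text
time_s: 49.15
ee_pos: [589.1, -46.0, 117.1]
ee_rot: [-179.9, 0.0, 83.9]
force: [-5.0, -0.5, 5.7]
gripper_width: 14.0
```

Call:
servo_tool(plan=[[[-3,0,1,0,0,0,0],[-6,0,2,0,0,0,0],[-9,0,3,0,0,0,0],[-12,0,4,0,0,0,0],[-15,0,5,0,0,0,0],[-17,0,5.5,0,0,0,0],[-17,0,5.5,0,0,0,0],[-17,0,5.5,0,0,0,0]]])

```text
time_s: 49.95
ee_pos: [587.7, -59.3, 111.9]
ee_rot: [-179.9, -0.4, 83.8]
force: [-4.3, 8.7, 8.5]
gripper_width: 13.8
```

Call:
servo_tool(plan=[[[-2,0,0.5,0,0,0,0],[-4,0,1.5,0,0,0,0],[-6,0,2,0,0,0,0],[-6,0,2,0,0,0,0],[-6,0,2,0,0,0,0]]])

```text
time_s: 50.45
ee_pos: [587.1, -64.1, 109.5]
ee_rot: [-179.9, -0.5, 83.8]
force: [-3.2, 12.3, 5.5]
gripper_width: 14.0
```

Call:
servo_tool(plan=[[[-2,0,0.5,0,0,0,0],[-3,0,1,0,0,0,0],[-3,0,1,0,0,0,0],[-3,0,1,0,0,0,0]]])

```text
time_s: 50.85
ee_pos: [587.0, -65.4, 108.7]
ee_rot: [-179.9, -0.7, 83.8]
force: [-3.3, 16.6, 6.7]
gripper_width: 13.8
```

Call:
servo_tool(plan=[[[2,0,0,0,0,0,0.3],[3,0,0,0,0,0,0.5],[3,0,0,0,0,0,0.5],[3,0,-40,0,0,0,0.5],[3,0,-80,0,0,0,0.5],[3,0,-105,0,0,0,0.5],[3,0,-105,0,0,0,0.5],[3,0,-105,0,0,0,0.5]]])

```text
time_s: 51.65
ee_pos: [587.5, -69.2, 212.7]
ee_rot: [180.0, 0.0, 83.9]
force: [0.5, 0.2, -0.6]
gripper_width: 45.5
```

Run:
```python
from h import *
import pickle
f=grab_frame('side'); f0=pickle.load(open('side0.pkl','rb'))
handle(f0);handle(f)
c=[cv2.resize(cv2.cvtColor(q['color'],cv2.COLOR_RGB2BGR)[235:320,330:390],None,fx=6.5,fy=6.5,interpolation=cv2.INTER_NEAREST) for q in (f0,f)]
cv2.imwrite('pics/s29.png',np.hstack(c))
to((587.5,-59,114))
```

```text
handle 168 363.5833333333333 256.125 -55.9657 357 371 247 265
handle 178 363.5168539325843 254.97752808988764 -57.507095 356 371 246 264
shift [10.1 -0.3 97.5] rot [-0.0019  0.0001  0.0001] t 51.7
```

View pics/s29.png

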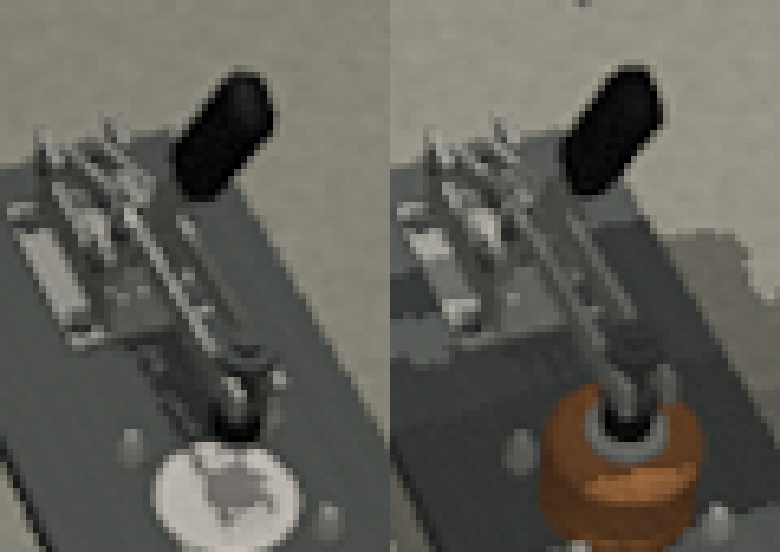

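Call:
servo_tool(plan=[[[6,0,30,0,0,0,0.5],[10,0,70,0,0,0,0.5],[10,0,95,0,0,0,0.5],[10,0,97,0,0,0,0.5],[10,0,97,0,0,0,0.3],[10,0,97,0,0,0,0],[10,0,97,0,0,0,0],[10,0,97,0,0,0,0],[10,0,97,0,0,0,0],[10,0,97,0,0,0,0]]], squeeze=35)

```text
time_s: 52.7
ee_pos: [587.7, -59.1, 116.8]
ee_rot: [-179.9, 0.0, 83.9]
force: [-5.3, -0.8, 6.2]
gripper_width: 13.9
```

Call:
servo_tool(plan=[[[4,0,-1,0,0,0,0],[9,0,-3,0,0,0,0],[14,0,-5,0,0,0,0],[20,0,-7,0,0,0,0],[27,0,-8.5,0,0,0,0],[35,0,-10,0,0,0,0],[45,0,-10,0,0,0,0],[56,0,-9,0,0,0,0],[56,0,-9,0,0,0,0]]])

```text
time_s: 53.6
ee_pos: [593.7, -4.2, 126.0]
ee_rot: [-180.0, 0.2, 84.0]
force: [-5.1, -3.2, 8.2]
gripper_width: 14.1
```

Call:
servo_tool(plan=[[[8,0,1,0,0,0,0],[17,0,3,0,0,0,0],[26,0,6,0,0,0,0],[35,0,11,0,0,0,0],[44,0,16,0,0,0,0],[53,0,22,0,0,0,0],[60,0,29,0,0,0,0],[67,0,36,0,0,0,0],[73,0,44,0,0,0,0],[79,0,54,0,0,0,0],[84,0,64,0,0,0,0],[88,0,72,0,0,0,0],[90,0,77,0,0,0,0],[90,0,78,0,0,0,0],[90,0,78,0,0,0,0]]])

```text
time_s: 55.1
ee_pos: [604.7, 93.8, 49.6]
ee_rot: [179.9, -0.7, 83.7]
force: [-5.6, 21.7, 12.2]
gripper_width: 13.7
```

Call:
servo_tool(plan=[[[-3,0,0,0,0,0,0.3],[-3,0,0,0,0,0,0.5],[-3,0,0,0,0,0,0.5],[-3,0,-40,0,0,0,0.5],[-3,0,-80,0,0,0,0.6],[-3,0,-120,0,0,0,0.65],[-40,0,-125,0,0,0,0.65],[-85,0,-125,0,0,0,0.65],[-130,0,-125,0,0,0,0.65],[-170,0,-125,0,0,0,0.65],[-205,0,-125,0,0,0,0.65],[-225,0,-105,0,0,0,0.65],[-238,0,-85,0,0,0,0.65],[-238,0,-85,0,0,0,0.65],[-238,0,-85,0,0,0,0.65]]])

```text
time_s: 56.6
ee_pos: [578.9, -150.5, 131.6]
ee_rot: [-180.0, -0.0, 83.9]
force: [1.2, -0.3, 0.3]
gripper_width: 59.0
```

Run:
```python
from h import *
s=state();f=grab_frame('wrist'); save('w30',f); print(s['ee_pos'],s['gripper_width'])
P,xs,ys=wpts(s,f)
for o in flange(s,f,45):
    c=o[2][:2]; d=np.linalg.norm(P[:,:2]-c,axis=1)
    a=P[(d<11)&(d>6.5)&(P[:,2]>25),2]; b=P[(d<20)&(d>15)&(P[:,2]>25),2]; print(o,np.median(a),np.median(b))
f=grab_frame('top'); cv2.imwrite('pics/t30.png',cv2.resize(cv2.cvtColor(f['color'],cv2.COLOR_RGB2BGR)[130:330,100:420],None,fx=2.5,fy=2.5))
to((584.7,-88,28.5))
```

```text
[ 578.87888667 -150.48569625  131.64359108] 59.01087297951126
((316.9, 154.5), (40, 41), array([584.3, -88.5,  45. ])) 44.51008475511766 41.46455625061671
shift [ 62.1  -1.8 104.3] rot [ 0.0019 -0.      0.0009] t 56.7
```

View pics/t30.png

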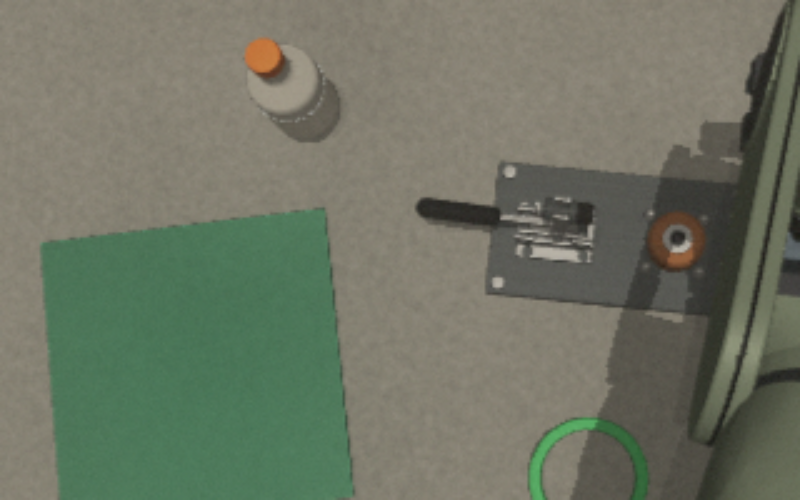

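View pics/w30.png

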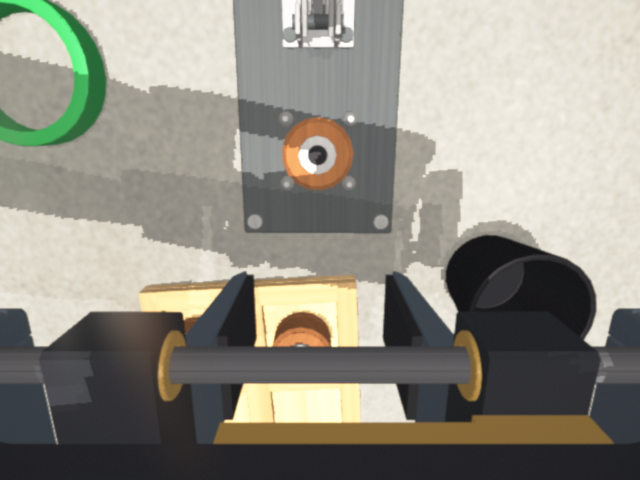

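Call:
servo_tool(plan=[[[30,-1,10,0,0,0,0.65],[61.5,-1.5,20,0,0,0,0.65],[61.5,-1.5,45,0,0,0,0.65],[61.5,-1.5,60,0,0,0,0.65],[61.5,-1.5,80,0,0,0,0.65],[61.5,-1.5,95,0,0,0,0.65],[61.5,-1.5,102,0,0,0,0.65],[61.5,-1.5,104.5,0,0,0,0.65],[61.5,-1.5,104.5,0,0,0,0.6],[61.5,-1.5,104.5,0,0,0,0.4],[61.5,-1.5,104.5,0,0,0,0.4],[61.5,-1.5,104.5,0,0,0,0.4],[61.5,-1.5,104.5,0,0,0,0.4]]], squeeze=30)

```text
time_s: 58.0
ee_pos: [584.6, -89.1, 28.2]
ee_rot: [179.9, -0.0, 83.9]
force: [0.3, 1.6, 5.0]
gripper_width: 44.9
```

Call:
servo_tool(plan=[[[0,0,-5,0,0,0,0.4],[0,0,-20,0,0,0,0.4],[0,0,-50,0,0,0,0.4],[0,0,-85,0,0,0,0.4],[0,0,-105,0,0,0,0.4],[0,0,-105,0,0,0,0.4],[0,0,-105,0,0,0,0.4]]])

```text
time_s: 58.7
ee_pos: [583.3, -89.0, 131.6]
ee_rot: [-179.9, -0.0, 83.9]
force: [0.1, -0.1, -1.2]
gripper_width: 45.3
```

Run:
```python
from h import *
s=state();print(s['gripper_width'],s['force'])
to((552,-305.5,100)); to((476,-301,100))
```

```text
45.331005286368956 [ 0.05375966 -0.10839825 -1.16013494]
shift [-218.6   -8.1   31.6] rot [-0.0011 -0.      0.0004] t 58.7
shift [-222.2  -84.2   31.7] rot [-0.0011 -0.      0.0004] t 58.7
```

Call:
servo_tool(plan=[[[-30,-11,0,0,0,0,0.4],[-68,-26,0,0,0,0,0.4],[-106,-40,0,0,0,0,0.4],[-144,-54,0,0,0,0,0.4],[-182,-69,0,0,0,0,0.4],[-210,-80,10,0,0,0,0.4],[-223,-84,30,0,0,0,0.4],[-223,-84,50,0,0,0,0.4],[-223,-84,65,0,0,0,0.4],[-223,-84,73,0,0,0,0.4],[-223,-84,73,0,0,0,0.4],[-223,-84,73,0,0,0,0.4]]])

```text
time_s: 59.9
ee_pos: [476.8, -301.7, 58.9]
ee_rot: [-180.0, -0.0, 83.9]
force: [0.0, -0.8, -0.8]
gripper_width: 45.0
```

Run:
```python
from h import *
s=state();f=grab_frame('wrist'); save('w31',f); print(s['ee_pos'],s['gripper_width'])
to((476,-302.3,25))
```

```text
[ 476.80738176 -301.70847454   58.90670049] 45.03083637520581
shift [-0.5 -1.1 34.5] rot [0.0005 0.0002 0.0008] t 60.0
```

View pics/w31.png

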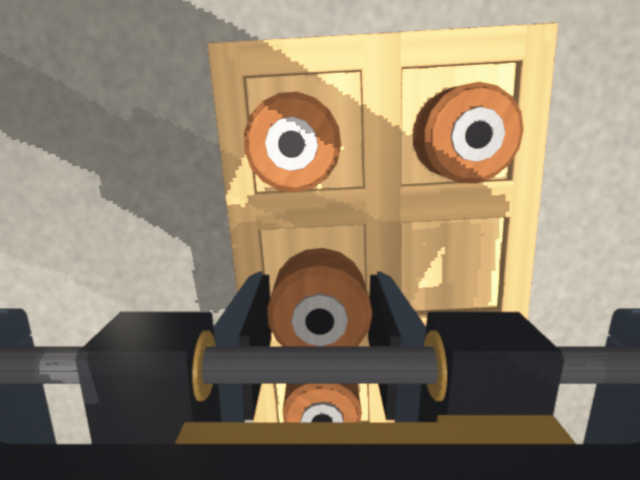

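Run:
```python
from h import *
s=state();f=grab_frame('wrist')
print(ray(f,[(291.5,144.5)],42,s).round(1), ray(f,[(479,134.5)],42,s).round(1))
P=ray(f,[(244,78),(361,71),(366,187),(255,194)],17,s); print(P.round(1),P.mean(0).round(1))
P=ray(f,[(261,229),(364,224)],17,s); print(P.round(1),P.mean(0))
for o in flange(s,f,42): print(o)
g=cv2.cvtColor(f['color'],cv2.COLOR_RGB2BGR)
cv2.imwrite('pics/w31a.png',cv2.resize(g[50:260,220:400],None,fx=2.8,fy=2.8,interpolation=cv2.INTER_CUBIC))
```

```text
[[ 472.4 -229.6   42. ]] [[ 556.8 -234.3   42. ]]
[[ 451.4 -196.6   17. ]
 [ 508.8 -199.6   17. ]
 [ 507.1 -256.4   17. ]
 [ 448.1 -253.9   17. ]] [ 478.8 -226.6   17. ]
[[ 448.5 -273.2   17. ]
 [ 504.5 -276.4   17. ]] [ 476.48597219 -274.78283545   17.        ]
((290.1, 142.8), (54, 55), array([ 471.9, -228.8,   42. ]))
((476.2, 133.3), (53, 58), array([ 555.6, -233.6,   42. ]))
```

View pics/w31a.png

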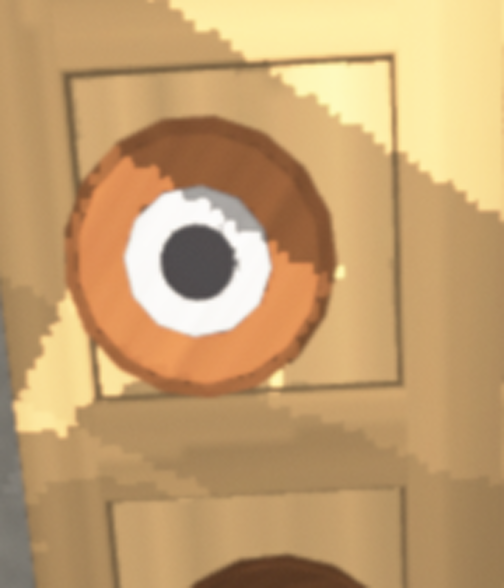

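Run:
```python
from h import *
s=state();f=grab_frame('wrist')
R=Ro.from_euler('xyz',s['ee_rot'],degrees=True)
for h in (16.5,18):print(R.inv().apply(ray(f,[(320,321.5)],s['ee_pos'][2]+h,s)[0]-s['ee_pos']))
to((475.5,-303,25))
```

```text
[  0.2381848    0.53841678 -16.49954383]
[  1.01412996   0.53685258 -17.99993342]
shift [-1.1 -1.8 34.9] rot [0.0014 0.0006 0.0008] t 60.0
```

Call:
servo_tool(plan=[[[-1,-1.5,10,0,0,0,0.4],[-1,-1.5,20,0,0,0,0.4],[-1,-1.5,28,0,0,0,0.4],[-1,-1.5,33,0,0,0,0.4],[-1,-1.5,33.5,0,0,0,0.4],[-1,-1.5,33.5,0,0,0,0.4],[-1,-1.5,33.5,0,0,0,0.4]]])

```text
time_s: 60.75
ee_pos: [475.3, -302.8, 25.6]
ee_rot: [180.0, 0.0, 83.9]
force: [0.2, -0.1, -0.8]
gripper_width: 45.2
```

Call:
servo_tool(plan=[[[0,0,0.7,0,0,0,0.4],[0,0,1.4,0,0,0,0.4],[0,0,1.4,0,0,0,0.4],[0,0,1.4,0,0,0,0.4]]])

```text
time_s: 61.15
ee_pos: [475.4, -302.9, 25.1]
ee_rot: [180.0, 0.0, 83.9]
force: [-0.6, 0.7, 6.0]
gripper_width: 44.9
```

Call:
servo_tool(plan=[[[0,0,0,0,0,0,0.5],[0,0,0,0,0,0,0.62],[0,0,0,0,0,0,0.62],[0,0,-10,0,0,0,0.62],[0,0,-45,0,0,0,0.62],[0,0,-90,0,0,0,0.62],[-20,0,-125,0,0,0,0.62],[-45,0,-140,0,0,0,0.62],[-55,0,-140,0,0,0,0.62],[-55,0,-140,0,0,0,0.62],[-55,0,-140,0,0,0,0.62],[-55,0,-140,0,0,0,0.62]]])

```text
time_s: 62.35
ee_pos: [468.7, -355.9, 162.7]
ee_rot: [-179.8, -0.1, 84.0]
force: [1.4, 0.5, -1.1]
gripper_width: 56.7
```

Run:
```python
from h import *
s=state();f=grab_frame('wrist'); print(s['ee_pos'],s['ee_rot'])
for o in flange(s,f,42): print(o)
g=cv2.cvtColor(f['color'],cv2.COLOR_RGB2BGR)
cv2.imwrite('pics/w32.png',g)
cv2.imwrite('pics/w32a.png',cv2.resize(g[40:270,220:420],None,fx=2.6,fy=2.6,interpolation=cv2.INTER_CUBIC))
f=grab_frame('side');save('s32',f); f=grab_frame('top');save('t32',f)
```

```text
[ 468.70406236 -355.94825429  162.69240276] [-1.79835165e+02 -1.37730774e-01  8.39552024e+01]
((324.5, 267.0), (31, 33), array([ 469.9, -380.4,   42. ]))
((321.3, 163.2), (35, 36), array([ 475.7, -302.3,   42. ]))
((303.9, 51.9), (38, 41), array([ 471.8, -229.1,   42. ]))
((431.5, 45.1), (37, 42), array([ 555.7, -234. ,   42. ]))
```

View pics/w32a.png

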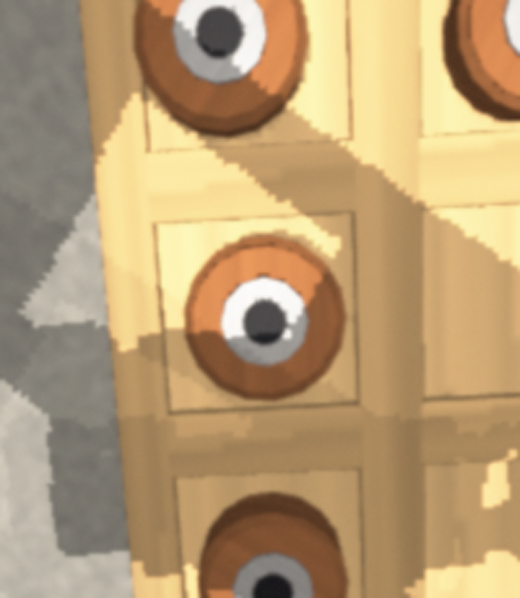

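View pics/t32.png

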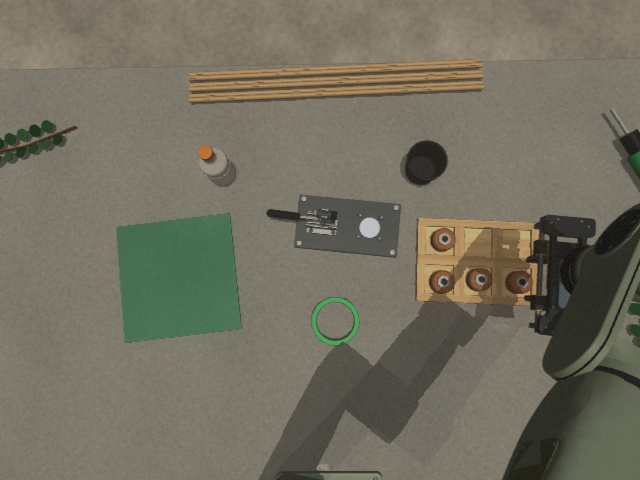

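Run:
```python
from h import *
to((472.5,-228.8,60)); to((472.5,-228.8,25))
```

```text
shift [127.2 -10.  103.7] rot [-0.0014 -0.0012  0.0013] t 62.5
shift [127.2 -10.  138.7] rot [-0.0014 -0.0012  0.0013] t 62.5
```

Call:
servo_tool(plan=[[[40,-3,10,0,0,0,0.65],[80,-6,20,0,0,0,0.65],[115,-9,40,0,0,0,0.65],[127,-10,60,0,0,0,0.65],[127,-10,85,0,0,0,0.65],[127,-10,95,0,0,0,0.65],[127,-10,95,0,0,0,0.65],[127,-10,95,0,0,0,0.65]]])

```text
time_s: 63.3
ee_pos: [473.4, -230.5, 69.9]
ee_rot: [179.9, 0.0, 83.9]
force: [-0.0, 0.2, -0.1]
gripper_width: 59.5
```

Run:
```python
from h import *
to((472.5,-228.8,25.5)); print(state()['ee_pos'],state()['gripper_width'])
```

```text
shift [ 1.6 -1.1 44.4] rot [0.001  0.0003 0.0001] t 63.3
[ 473.42745088 -230.53795022   69.87777408] 59.48651842505477
```

Call:
servo_tool(plan=[[[1,-1,15,0,0,0,0.65],[1,-1,30,0,0,0,0.65],[1,-1,40,0,0,0,0.65],[1,-1,43,0,0,0,0.65],[1,-1,43,0,0,0,0.65],[1,-1,43,0,0,0,0.55],[1,-1,43,0,0,0,0.4],[1,-1,43,0,0,0,0.4],[1,-1,43,0,0,0,0.4],[1,-1,43,0,0,0,0.4]]])

```text
time_s: 64.3
ee_pos: [472.4, -229.2, 27.0]
ee_rot: [179.9, 0.0, 83.9]
force: [-1.1, -0.1, 6.0]
gripper_width: 45.3
```

Call:
servo_tool(plan=[[[0,0,-4,0,0,0,0.4],[0,0,-12,0,0,0,0.4],[0,0,-12,0,0,0,0.4],[0,0,-12,0,0,0,0.4]]])

```text
time_s: 64.7
ee_pos: [471.9, -228.9, 38.5]
ee_rot: [180.0, -0.0, 83.9]
force: [0.2, 0.2, -1.2]
gripper_width: 45.0
```

Run:
```python
from h import *
s=state();f=grab_frame('wrist'); save('w33',f); print(s['ee_pos'],s['gripper_width'],s['force'])
to((479.5,-226.3,26))
```

```text
[ 471.93090668 -228.92825205   38.489541  ] 45.04475269365268 [ 0.2439639   0.19817596 -1.15612258]
shift [ 3.3  7.4 12.3] rot [-0.0003 -0.0002  0.0005] t 64.8
```

View pics/w33.png

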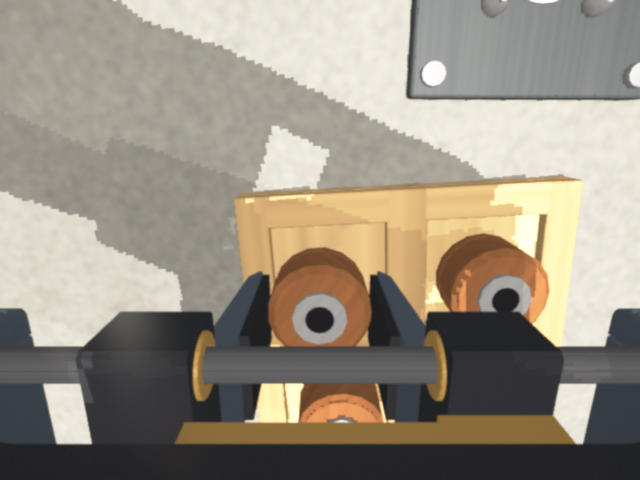

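Call:
servo_tool(plan=[[[1.5,3.5,0,0,0,0,0.4],[3,7,0,0,0,0,0.4],[3,7.2,0,0,0,0,0.4],[3,7.2,5,0,0,0,0.4],[3,7.2,10,0,0,0,0.4],[3,7.2,12,0,0,0,0.4],[3,7.2,12,0,0,0,0.4],[3,7.2,12,0,0,0,0.4]]])

```text
time_s: 65.55
ee_pos: [479.2, -226.5, 27.0]
ee_rot: [-180.0, -0.0, 83.9]
force: [-3.3, 2.2, 6.9]
gripper_width: 45.0
```

Call:
servo_tool(plan=[[[0,0,0,0,0,0,0.5],[0,0,0,0,0,0,0.62],[0,0,0,0,0,0,0.62],[0,0,0,0,0,0,0.62],[0,0,-10,0,0,0,0.62],[0,0,-45,0,0,0,0.62],[0,0,-90,0,0,0,0.62],[-20,0,-130,0,0,0,0.62],[-60,0,-150,0,0,0,0.62],[-100,0,-150,0,0,0,0.62],[-130,0,-150,0,0,0,0.62],[-130,0,-150,0,0,0,0.62],[-130,0,-150,0,0,0,0.62],[-130,0,-150,0,0,0,0.62]]])

```text
time_s: 66.95
ee_pos: [465.6, -355.0, 176.4]
ee_rot: [-180.0, -0.0, 84.0]
force: [0.4, 0.1, 0.3]
gripper_width: 56.5
```

Run:
```python
from h import *
s=state();f=grab_frame('wrist'); print(s['ee_pos'],s['ee_rot'])
P,xs,ys=wpts(s,f)
for o in flange(s,f,42):
    c=o[2][:2]; d=np.linalg.norm(P[:,:2]-c,axis=1)
    a=P[(d<11)&(d>6.5)&(P[:,2]>25),2]; b=P[(d<20)&(d>15)&(P[:,2]>25),2]; print(o,np.median(a).round(2),np.median(b).round(2))
save('w34',f); f=grab_frame('side');save('s34',f)
```

```text
[ 465.59654032 -355.01449672  176.38255858] [-1.79979293e+02 -4.83297959e-02  8.39519928e+01]
((327.8, 261.8), (30, 31), array([ 469.8, -380.5,   42. ])) 41.56 38.49
((325.0, 162.3), (34, 34), array([ 475.6, -302.4,   42. ])) 41.49 38.46
((319.2, 50.8), (36, 39), array([ 479.3, -226.6,   42. ])) 41.42 38.47
((430.4, 49.6), (36, 40), array([ 555.8, -234. ,   42. ])) 41.42 38.44
```

View pics/w34.png

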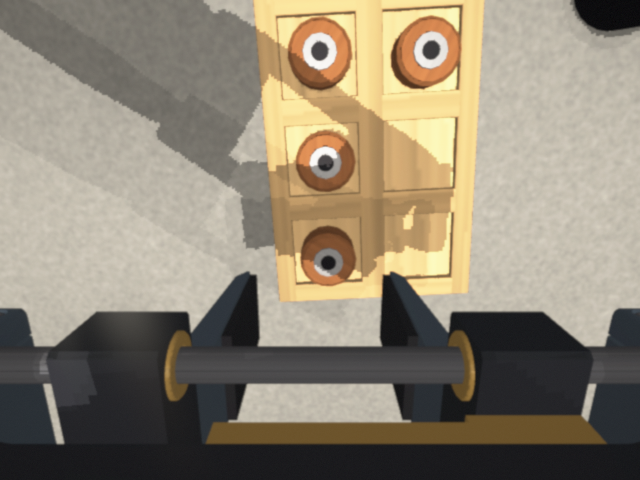

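View pics/s34.png

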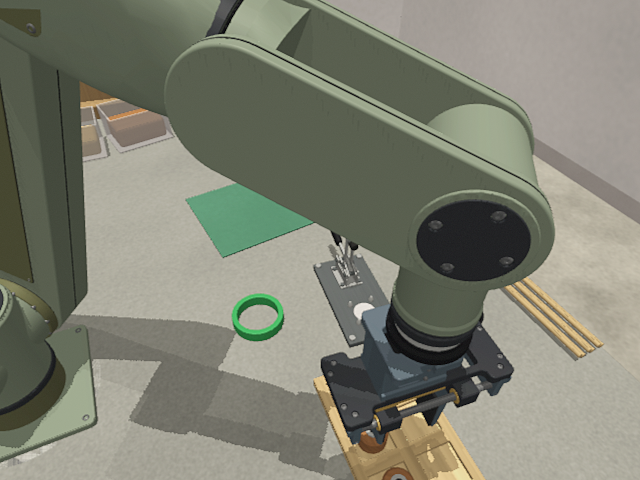

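Run:
```python
from h import *
print(job_done())
```

```text
the job is handed in; nothing more can be done
None
```

I pressed both feet that stood on the mat and stood them upright in tray bays 2 and 1. The job went in at about 67 s with the clamp wide open and the gripper clear of everything.

**Pressing:** My last wrist-camera check put both socket flanges about 3.0 mm above the wood, the same as the two feet already finished in bays 0 and 5. On the second foot the handle slipped in the grip and stopped short of locking. I re-gripped it and swung it to the same locked position as on the first foot, where both times it sat about 1 px (1–2 mm) from its starting position, which I took as give in the clamp.

**Placing:** Between two looks, the foot in bay 2 had shifted about 6 mm towards a batten, so I lifted it and set it back in the middle. Both feet then measured within about 1 mm of their estimated bay centres; the calibration is only good to about 2 mm.

**Everything else:** The finished feet in bays 0 and 5 showed no measurable movement. The glue, pot and tape stood where they began in the last pictures that showed them.

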